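# Stack the parts cups on the shuttle and hold it at its detent

## Robot

A 6-joint arm with a two-finger parallel gripper is mounted at the origin on the work surface. World frame = base frame: x ahead of the robot, y to its left, z up, the work surface at z = 0. Lengths are in m, angles in rad, forces in N, time in s.
With the tool pointing down it reaches from about 0.275 to 1 m from the base axis. Payload 8.4 kg.
Tool frame: the origin (TCP) lies between the finger pads, 19 mm behind the fingertips; this is the grasp point; y points along the fingers, x is the direction in which the jaws open and shut, and the axes are right-handed (so a half turn about y gives the same grasp; the last joint's range is limited). The gripper opens to 85 mm and grips with 20 to 120 N. Pads are 22 mm wide; open, the fingers measure 114 mm over their backs; the gripper's body (76 mm by 85 mm) begins 54 mm behind the grasp point. The pads swing forward as they close: fully open they stand 13 mm farther back than shut.
Start: joints at [-1.343, 0.353, 1.633, -0, 1.155, -0.002], TCP at [0.142, -0.609, 0.25] pointing down, gripper open.
Joint ranges: [-2.63, 2.63], [-0.92, 2.1], [0.06, 2.66], [-1.3, 4.44], [0, 2.69], [-3.02, 3.02]. Speed limits (rad/s): [2.22, 2.22, 2.79, 3.14, 3.14, 3.14].

## Interface

Orientations are given as a rotation vector (axis times angle).
In Python, from rig import r gives the robot as it stands.
- The arm moves only by the tool servo_tool, never from a script. Its argument "deltas" is a list of rows, each an object with "dp": the shift along the tool's x, y, z in mm, a list of three; "rot": the turn, a rotation vector about the tool's x, y, z in rad, a list of three; "grip": the closure, from 0 (fully open) to 1 (shut). A call has exactly 10 rows; each row shifts and turns the commanded pose from where the row before left it, along the tool's axes as they then stand; what a row does not reach is not made up. A row lasts 1/12 s, in which the tool goes at most 41.7 mm and 7.16 degrees, less where a joint would pass 70% of its speed; a pose out of reach is approached as far as the arm can. A call is refused whole if a number of a shift passes 41.7 or a number of a turn 0.125, either way. A call with a gripper value outside its range is refused whole. The fingers move at their own pace and stop on an object; the grip force is fixed at half the most. Time passes only in rows, so rows that do not move let the fingers close, or fill a call up. It gives the time, the measured TCP pose, the force and the opening at its end, in the units of the state.
- r.sense(): the state, without advancing time (a new reading comes with each control period).
- r.grab_frame(name): name is "scene" or "side" or "wrist"; returns the picture (480x640x3 uint8, red, green, blue); there is no depth.
- r.camera_info(name): a dict with "mtx" (3x3 intrinsics, pixels), "extrinsics" (4x4, takes a point from camera to world coordinates). Camera axes: x right, y up, looking along -z (the intrinsics and any distortion apply to the point x, -y, -z); pixel columns grow to the right and rows downward; lengths in m; the calibration is good to about 2 mm. A picture is of the moment at which its call begins: read the wrist's pose just before it. camera_info takes no time and is no camera call; for the wrist camera it gives the pose at the moment of the call.
- r.sign_off(): hands the job in, once; it reports no verdict.
Trained networks look in the newest picture that a camera, given by its name, has taken for a name from the list of things; names that differ only in an ending like _2 or _b are one class to them, and where a whole thing is asked for, a point or a joint stands for the part that bears it (a point fixed in the world has none). Each returns a list of dicts, best first, with "confidence" (0 to 1); they miss things now and then, are a little off and sometimes report something else, mostly with a low value. They report only what shows in the picture. A call takes as long as a camera call.
- r.outline_of(camera, thing): "pixels" (480x640 bool, what is visible of it) and "pixel" ([row, column] in pixels, amid what is visible of it).
- r.place_of(camera, thing): "pixel" ([row, column] in pixels: a listed point, or the origin of a listed thing).
The state is a dict: "t": time; "joint_pos": joint angles; "joint_velocities": joint speeds; "effort": joint torques, N m; "ee_pos": TCP position; "eef_rot": TCP orientation; "contact_force": force on the tool from outside, world axes, zero at the start; "torque": the same for the moment, N m; "opening": finger opening in m.
Only numpy, scipy, OpenCV 4.12 (cv2) and the standard library are available. Lean on these libraries where they do the work, as an engineer would, in place of code of your own. Each camera call takes 0.05 s, during which the arm holds its last target.

## Task

We are stripping a small engine: nest the two loose steel parts cups, one after the other, fully home and upright into the steel cup on the shuttle of the slide rail, and let go of them. Then take the shuttle by its black grip post and slide it along the rail until you feel the detent's ball click into the notch in the shuttle's edge, without running past it, and finish while still holding the post with the shuttle resting in the notch, so that it can be clamped there. Leave the hex driver, piston, bottle and case where they are.

Things in the scene. Friction and masses are not known exactly. Their poses are not given: they have to be found in the camera images.
- cup_a: Loose empty steel parts cup standing on the table, 55 mm tall: a cone from 32 mm diameter at the bottom to 48 mm at 36 mm up, then an upright band of 56 mm diameter from 36 to 55 mm up (grip this band from outside, staying above its lower edge). Walls 2.5 mm, mouth 51 mm inside. Origin at the centre of its underside, z up. Identical to cup_b.
- cup_b: The other loose steel parts cup, the same as cup_a.
- shuttle_cup (a point): Centre of the underside of the third such cup, fixed upright on the shuttle; its mouth is 55 mm above this point. A cup nested fully home rests with its band's lower edge on the rim below, so each nested cup's origin lies 19 mm above that of the cup under it: 19 and 38 mm above this point (either cup may be first). Axes as rail.
- rail: Fixed slide: dark steel base plate 140 x 420 mm, 12 mm thick, with an aluminium rail bar. Origin on the table under the middle of the rail bar; y along the rail, +y being the way the shuttle must slide (towards the robot's left, rail turned up to 0.2 rad); x across it, to the side away from the robot where the detent block stands; z up.
- shuttle: The aluminium shuttle, 70 mm wide, 190 mm long, top face 45 mm above the table. Origin at the centre of its underside, 30 mm above the table; axes as rail. It travels 185 mm along +y from its end stop (origin then at y = -95 mm of rail) and starts 0 to 30 mm from that stop. Friction about 1.5 N, plus 1 N from the detent ball; it stays where left.
- shuttle_grip (a point): Foot of the round black upright grip post fixed on the shuttle's top: 24 mm diameter, 75 mm tall. The point lies on the post's axis, on the shuttle's top face; axes as rail. It stands 100 mm along +y from the shuttle's cup; its top is 18 mm lower than the rim of the finished stack.
- shuttle_notch (a point): Middle of the notch, an 11 mm wide gap in the shuttle's edge strip on the +x side of the rail, next to the shuttle's cup, at the height of the shuttle's top face. Axes as rail.
- detent_mark (a point): Where shuttle_notch comes to lie when the ball of the detent has dropped into the notch; part of detent, 30 mm to -x of its middle, 33 mm above its origin. At the start 50 to 145 mm ahead (+y) of the notch. Over the last 5 to 9 mm the ball pulls the shuttle forward into the notch and, let alone, centres it; pushing it on out of the notch takes about 10 N. Axes as rail.
- detent: Detent block fixed beside the shuttle on the base plate, at a different place along the rail each time: dark steel, 34 x 36 mm, top 56 mm above the table, brass nose and a white line on top. From its nose a 14 mm sprung steel ball presses on the shuttle's edge. Origin at the centre of its underside, 12 mm above the table; axes as rail.
- driver: A T-handled hex driver with an orange handle, 120 mm long, 18 mm thick, lying on the table between the loose cups, roughly along x. Origin on the table under its middle. To be left alone.
- piston: An aluminium piston, 42 mm diameter, 36 mm tall, standing on the table to the robot's right. Origin at the centre of its underside. To be left alone.
- bottle: A white plastic bottle, 60 mm diameter, 150 mm tall, on the table to the robot's left. Origin at the centre of its underside. To be left alone.
- case: A dark blue oblong case, 65 x 160 mm, 40 mm tall, on the table to the robot's left. Origin at the centre of its underside. To be left alone.

How it is judged:
By the outcome, as a careful person would: the job done as asked, in the order asked, and still so for the second after the job is handed in, while the arm keeps its last pose, push and grip.
It also fails if it takes over 72 s, if anything falls off the work surface, if the arm or the gripper's body presses on something with over 40 N, if the wrist force passes 120 N, or if a joint passes its speed limit or range.

## Working session

There is one attempt and no reset: what is moved stays moved. The work goes in short steps, Python scripts to look and compute and a tool call to move; the robot and the scene stay as the last step left them, time stands still between calls to the robot, and variables do not carry over. Pictures are saved under pics/ and viewed, and the job is handed in when it is done.

Besides the shell and the picture viewer there is one more tool, called as name(argument=value, ...), one argument or row to a line, values as JSON. servo_tool: Moves the arm, as the interface text tells. Its arguments: {"type":"object","properties":{"deltas":{"type":"array"}},"required":["deltas"]}

```bash
ls; mkdir -p pics; cat > h.py <<'E'
import numpy as np, cv2
from rig import r
from scipy.spatial.transform import Rotation as R
def ray(cam,px,info=None):
    i=info or r.camera_info(cam); K=np.array(i["mtx"]);T=np.array(i["extrinsics"])
    d=np.array([(px[1]-K[0,2])/K[0,0],-(px[0]-K[1,2])/K[1,1],-1.]);d=T[:3,:3]@d
    return T[:3,3],d/np.linalg.norm(d)
def at_z(cam,px,z,info=None):
    o,d=ray(cam,px,info); return o+d*(z-o[2])/d[2]
def proj(cam,p,info=None):
    i=info or r.camera_info(cam); K=np.array(i["mtx"]);T=np.array(i["extrinsics"])
    q=T[:3,:3].T@(np.asarray(p)-T[:3,3]); return np.array([K[1,2]+K[1,1]*(-q[1])/(-q[2]),K[0,2]+K[0,0]*q[0]/(-q[2])])
def tri(obs):
    A=np.zeros((3,3));b=np.zeros(3)
    for o,d in obs:
        M=np.eye(3)-np.outer(d,d);A+=M;b+=M@o
    return np.linalg.solve(A,b)
def save(img,n): cv2.imwrite('pics/'+n+'.png',cv2.cvtColor(img,cv2.COLOR_RGB2BGR))
E
python3 - <<'E'
from h import *
s=r.sense(); print(s)
for c in ["scene","side","wrist"]:
    i=r.camera_info(c); print(c,i)
    save(r.grab_frame(c),c+'0')
E
```

```text
pics
{'t': 0.0, 'joint_pos': array([-1.34339918e+00,  3.53660006e-01,  1.63414998e+00, -1.83366635e-05,
        1.15522155e+00, -2.39308130e-03]), 'joint_velocities': array([-0.00063648,  0.00115668,  0.00127587,  0.00017397,  0.00122206,
        0.00063112]), 'effort': array([ 8.80597918e-05, -6.05251837e+01, -3.42064333e+01, -1.16876486e-04,
        9.19117330e-03, -2.26563736e-05]), 'ee_pos': array([ 0.14225196, -0.60811676,  0.24924749]), 'eef_rot': array([-1.30826072,  1.03907284, -1.03717548]), 'contact_force': array([-0.28601694,  0.80273957,  1.11678673]), 'torque': array([-0.0041292 ,  0.01346451,  0.01882575]), 'opening': 0.08559101081602415}
scene {'mtx': array([[476.71816144,   0.        , 318.75692465],
       [  0.        , 476.71816144, 233.48715131],
       [  0.        ,   0.        ,   1.        ]]), 'extrinsics': array([[ 0.47620447, -0.47280511,  0.7414072 ,  1.24060735],
       [ 0.87930998,  0.2497336 , -0.40552077, -0.36997522],
       [ 0.006578  ,  0.84503755,  0.53466651,  0.58005075],
       [ 0.        ,  0.        ,  0.        ,  1.        ]])}
side {'mtx': array([[469.42876121,   0.        , 314.47164123],
       [  0.        , 469.42876121, 235.01175426],
       [  0.        ,   0.        ,   1.        ]]), 'extrinsics': array([[-0.99646917,  0.04829109, -0.06868158,  0.44431668],
       [-0.08360047, -0.64625541,  0.75852812,  0.78984967],
       [-0.00775569,  0.7615917 ,  0.64801075,  0.69956746],
       [ 0.        ,  0.        ,  0.        ,  1.        ]])}
wrist {'mtx': array([[418.9294119 ,   0.        , 320.19717024],
       [  0.        , 418.9294119 , 243.41942991],
       [  0.        ,   0.        ,   1.        ]]), 'extrinsics': array([[ 0.22780062,  0.92053755,  0.3173602 ,  0.22416789],
       [-0.97370658,  0.21587759,  0.07274868, -0.58897332],
       [-0.00154306, -0.3255879 ,  0.94551052,  0.37405695],
       [ 0.        ,  0.        ,  0.        ,  1.        ]])}
```

View pics/scene0.png

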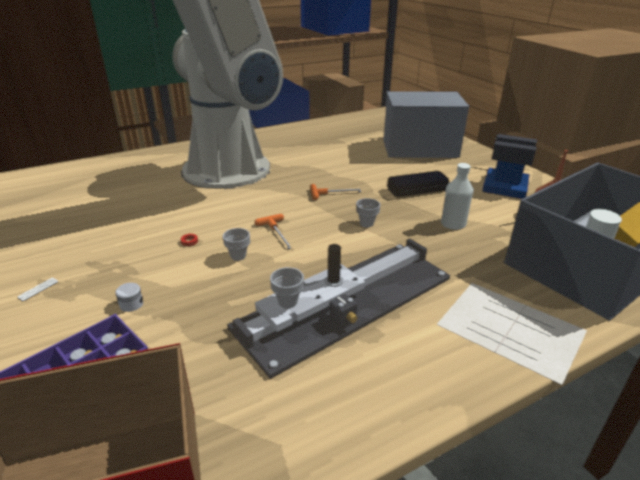

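View pics/side0.png

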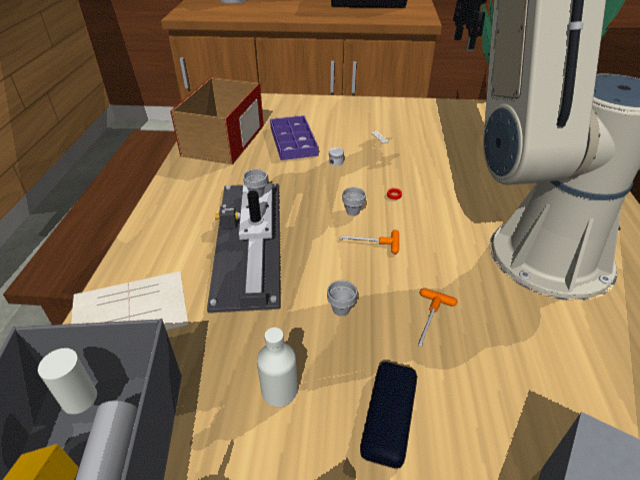

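View pics/wrist0.png

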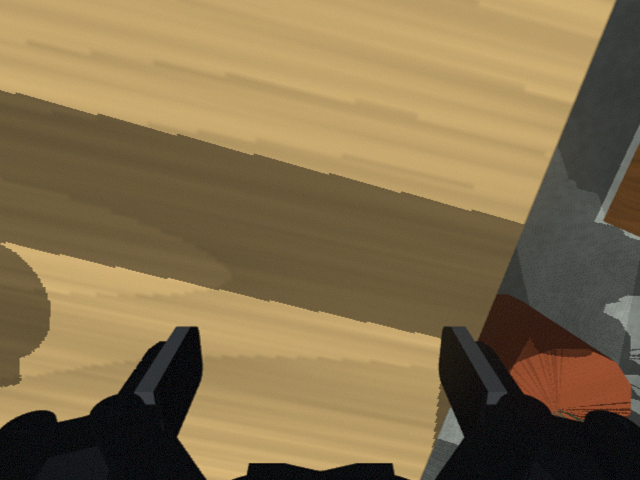

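```bash
python3 - <<'E'
from h import *
i={c:r.camera_info(c) for c in ["scene","side"]}
for c in ["scene","side"]:
    for t in ["cup_a","shuttle_cup","shuttle_grip","shuttle_notch","detent_mark","detent","rail","driver"]:
        z=dict(cup_a=0,shuttle_cup=.045,shuttle_grip=.045,shuttle_notch=.045,detent_mark=.045,detent=.012,rail=0,driver=0)[t]
        for o in r.place_of(c,t)[:4]:
            if o['confidence']>.2: print(c,t,round(o['confidence'],2),np.round(o['pixel'],1),np.round(at_z(c,o['pixel'],z),4))
print(r.sense()['t'])
R0=R.from_rotvec(r.sense()['eef_rot']).as_matrix(); print(R0)
E
```

```text
scene cup_a 0.95 [224.2 364.7] [0.4508 0.1849 0.    ]
scene cup_a 0.82 [255.1 237.4] [ 0.4311 -0.1233  0.    ]
scene cup_a 0.73 [299.6 308.3] [ 0.6301 -0.0572  0.    ]
scene cup_a 0.55 [320.3 339.7] [ 0.706 -0.034  0.   ]
scene shuttle_cup 0.68 [300.8 286.4] [ 0.6626 -0.1161  0.045 ]
scene shuttle_grip 0.95 [280.3 335.3] [ 0.6527 -0.0134  0.045 ]
scene shuttle_notch 0.64 [319.5 294. ] [ 0.7107 -0.125   0.045 ]
scene shuttle_notch 0.54 [299.2 308.5] [ 0.6766 -0.0807  0.045 ]
scene detent_mark 0.58 [295.7 333.5] [ 0.6888 -0.0379  0.045 ]
scene detent 0.82 [319.1 339.6] [ 0.7143 -0.0395  0.012 ]
scene detent 0.4 [315.3 291.2] [ 0.6661 -0.1095  0.012 ]
scene rail 0.7 [295.  340.1] [0.6464 0.0021 0.    ]
scene driver 0.61 [235.  277.9] [ 0.3987 -0.0148  0.    ]
side cup_a 0.82 [311.2 341.4] [0.4477 0.1932 0.    ]
side cup_a 0.58 [213.1 351.5] [ 0.4356 -0.1176  0.    ]
side shuttle_cup 0.56 [192.6 254.8] [ 0.6704 -0.1229  0.045 ]
side shuttle_grip 0.82 [216.9 254.2] [ 0.6547 -0.0291  0.045 ]
side shuttle_notch 0.98 [192.8 246.9] [ 0.6893 -0.1207  0.045 ]
side detent_mark 0.65 [210.6 241.2] [ 0.6887 -0.05    0.045 ]
side detent 0.75 [223.  228.9] [ 0.7201 -0.0432  0.012 ]
side detent 0.54 [210.6 349.7] [ 0.4403 -0.1116  0.012 ]
side driver 0.71 [238.2 368.3] [ 0.3952 -0.027   0.    ]
side driver 0.54 [212.5 258. ] [ 0.663  -0.1033  0.    ]
0.95
[[ 2.27807964e-01 -4.29774029e-05  9.73706080e-01]
 [-9.73706080e-01  3.33148354e-05  2.27807965e-01]
 [-4.22294525e-05 -9.99999999e-01 -3.42579737e-05]]
```

The scene view shows cup_b at about (row 243, col 237), cup_a at (211, 367), the shuttle cup at (287, 287), the black post at (262, 334) and the detent's brass nose at (315, 350). The side view shows the same objects. Next I'll refine positions by fitting silhouettes to the outlines.

```bash
cat >> h.py <<'E'
from scipy.optimize import minimize
def circ(x,y,z,rad,n=40):
    a=np.linspace(0,2*np.pi,n,endpoint=False); return np.c_[x+rad*np.cos(a),y+rad*np.sin(a),np.full(n,z)]
def sil(cam,info,parts,S=4):
    m=np.zeros((480*1,640*1),np.uint8)
    m=np.zeros((480*S,640*S),np.uint8)
    for P in parts:
        q=np.array([proj(cam,p,info) for p in P])[:,::-1]
        h=cv2.convexHull(((q+.5)*S).astype(np.float32)).round().astype(np.int32)
        cv2.fillConvexPoly(m,h,1)
    return cv2.resize(m.astype(np.float32),(640,480),interpolation=cv2.INTER_AREA)
def cup_parts(x,y,z0):
    return [np.r_[circ(x,y,z0,.016),circ(x,y,z0+.036,.024)],np.r_[circ(x,y,z0+.036,.028),circ(x,y,z0+.055,.028)]]
def post_parts(x,y,z0): return [np.r_[circ(x,y,z0,.012),circ(x,y,z0+.075,.012)]]
def fit(masks,infos,parts,xy0,z0):
    # masks: dict cam->bool
    def cost(p):
        c=0
        for cam,m in masks.items():
            s=sil(cam,infos[cam],parts(p[0],p[1],z0)); c+=np.abs(s-m).sum()/m.sum()
        return c
    res=minimize(cost,xy0,method='Nelder-Mead',options=dict(initial_simplex=np.array([xy0,[xy0[0]+.006,xy0[1]],[xy0[0],xy0[1]+.006]]),xatol=2e-4,fatol=1e-3,maxiter=60))
    return res.x,res.fun
E
python3 - <<'E'
from h import *
I={c:r.camera_info(c) for c in ["scene","side"]}
O={}
for c in I:
    for t in ["cup_a","shuttle_grip","detent","bottle","shuttle"]:
        O[c,t]=r.outline_of(c,t)
        for o in O[c,t]:
            if o['confidence']>.15:
                ys,xs=np.where(o['pixels']); print(c,t,round(o['confidence'],2),np.round(o['pixel']),o['pixels'].sum(),ys.min(),ys.max(),xs.min(),xs.max())
import pickle; pickle.dump((O,I),open('o.pkl','wb'))
E
```

```text
scene cup_a 0.68 [242. 236.] 633 228 260 223 248
scene cup_a 0.6 [210. 367.] 545 198 227 356 379
scene shuttle_grip 0.61 [289. 301.] 4280 244 330 254 364
scene detent 0.74 [312. 344.] 840 293 329 329 357
scene detent 0.31 [298. 129.] 653 283 311 115 142
scene bottle 0.66 [202. 456.] 1395 163 229 441 472
scene shuttle 0.87 [293. 302.] 4147 244 330 255 364
side cup_a 0.76 [200. 352.] 537 188 215 342 365
side cup_a 0.56 [300. 343.] 820 280 316 328 356
side shuttle_grip 0.93 [207. 258.] 2064 169 240 239 272
side detent 0.91 [217. 226.] 458 205 230 215 240
side bottle 0.73 [372. 276.] 2440 328 406 257 297
side shuttle 0.89 [208. 257.] 1986 169 239 239 271
```

```bash
python3 - <<'E'
from h import *
import pickle
O,I=pickle.load(open('o.pkl','rb'))
def near(c,t,px):
    return min(O[c,t],key=lambda o:np.hypot(*(np.array(o['pixel'])-px)))['pixels'].astype(float)
for n,ps,pd,x0 in [('A(left)',(210,367),(300,343),[.449,.189]),('B(right)',(242,236),(200,352),[.433,-.12])]:
    M={'scene':near('scene','cup_a',ps),'side':near('side','cup_a',pd)}
    for k in (['scene'],['side'],['scene','side']):
        print(n,k,fit({c:M[c] for c in k},I,cup_parts,x0,0.))
# post by colour
sc=cv2.cvtColor(cv2.imread('pics/scene0.png'),cv2.COLOR_BGR2GRAY);sd=cv2.cvtColor(cv2.imread('pics/side0.png'),cv2.COLOR_BGR2GRAY)
P={}
for c,g,box in [('scene',sc,(238,290,322,345)),('side',sd,(185,228,244,266))]:
    m=np.zeros((480,640));a,b,l,rr=box; m[a:b,l:rr]=g[a:b,l:rr]<55; P[c]=m; ys,xs=np.where(m>0); print(c,m.sum(),ys.min(),ys.max(),xs.min(),xs.max())
for k in (['scene'],['side'],['scene','side']): print('post',k,fit({c:P[c] for c in k},I,post_parts,[.653,-.02],.045))
for c in I:
    im=cv2.imread('pics/%s0.png'%c); a,b,l,rr=(225,345,220,380) if c=='scene' else (160,280,190,350)
    cv2.imwrite('pics/crop_%s.png'%c,cv2.resize(im[a:b,l:rr],None,fx=5,fy=5,interpolation=cv2.INTER_CUBIC))
E
```

```text
A(left) ['scene'] (array([0.45006545, 0.18882457]), np.float64(0.06662844036697248))
A(left) ['side'] (array([0.44836855, 0.1900361 ]), np.float64(0.06432926829268293))
A(left) ['scene', 'side'] (array([0.44889263, 0.18955427]), np.float64(0.14241650816737525))
B(right) ['scene'] (array([ 0.43443262, -0.12449414]), np.float64(0.14761058451816747))
B(right) ['side'] (array([ 0.43382927, -0.12069192]), np.float64(0.05016294227188082))
B(right) ['scene', 'side'] (array([ 0.43380578, -0.12273215]), np.float64(0.21497292753316213))
scene 359.0 245 282 328 339
side 306.0 191 221 248 260
post ['scene'] (array([ 0.64536523, -0.01548828]), np.float64(0.5391713091922006))
post ['side'] (array([ 0.65033737, -0.01823111]), np.float64(0.21160130718954248))
post ['scene', 'side'] (array([ 0.64998965, -0.01636032]), np.float64(0.774831822236787))
```

View pics/crop_scene.png

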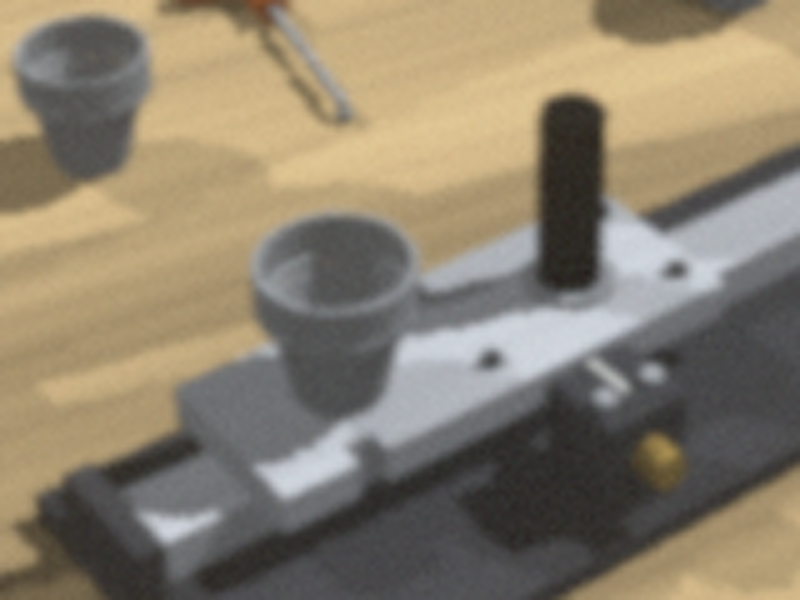

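View pics/crop_side.png

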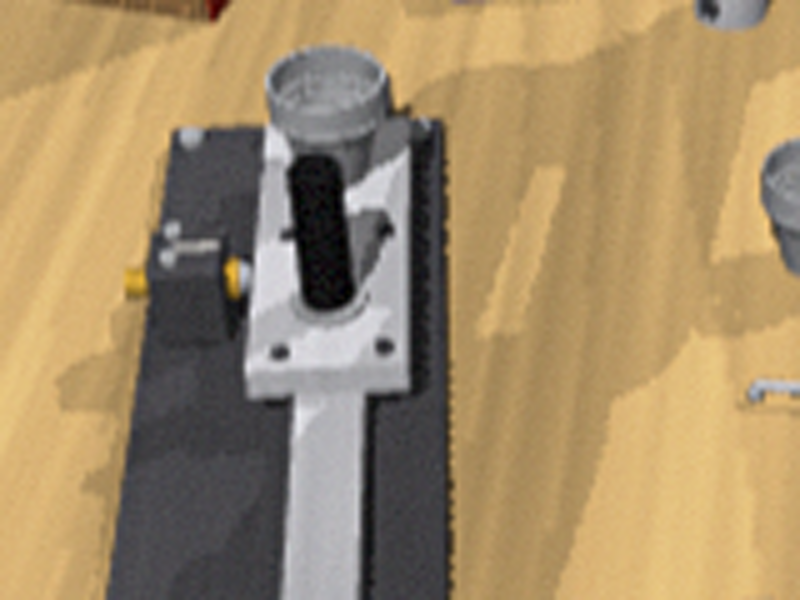

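```bash
python3 - <<'E'
from h import *
def cp(c,u,v):
    l,a=(220,225) if c=='scene' else (190,160)
    return np.array([a+(v+.5)/5-.5,l+(u+.5)/5-.5])
for n,z,s,d in [('postfoot',.045,(570,280),(330,298)),('posttop',.12,(573,107),(315,163)),('cuprim',.1,(335,263),(328,90)),('notch',.045,(366,442),None),('line',.056,(607,376),(193,245)),
  ('shuttle far corner z45',.045,(620,200),(410,385)),('shuttle +x corner',.045,(727,275),(245,375))]:
    a=at_z('scene',cp('scene',*s),z); out=[np.round(a,4)]
    if d:
        b=at_z('side',cp('side',*d),z); out+= [np.round(b,4),np.round(tri([ray('scene',cp('scene',*s)),ray('side',cp('side',*d))]),4)]
    print(n,*out)
E
```

```text
postfoot [ 0.652  -0.0165  0.045 ] [ 0.65   -0.0211  0.045 ] [ 0.6508 -0.0177  0.046 ]
posttop [ 0.6509 -0.0167  0.12  ] [ 0.6495 -0.0194  0.12  ] [ 0.6499 -0.0173  0.1205]
cuprim [ 0.6684 -0.1166  0.1   ] [ 0.6612 -0.1054  0.1   ] [ 0.6629 -0.1138  0.0948]
notch [ 0.6957 -0.1199  0.045 ]
line [ 0.7153 -0.0389  0.056 ] [ 0.7156 -0.0411  0.056 ] [ 0.7156 -0.0396  0.0568]
shuttle far corner z45 [0.6182 0.0249 0.045 ] [0.605  0.0357 0.045 ] [0.6078 0.0297 0.038 ]
shuttle +x corner [0.6763 0.0355 0.045 ] [0.6771 0.0345 0.045 ] [0.6769 0.0351 0.0456]
```

```bash
python3 - <<'E'
from h import *
for c,b in [('side',(170,320,200,290)),('scene',(230,385,220,460))]:
    im=cv2.imread('pics/%s0.png'%c); a,e,l,rr=b
    f=5 if c=='side' else 3.3
    cv2.imwrite('pics/base_%s.png'%c,cv2.resize(im[a:e,l:rr],None,fx=4 if c=='side' else 3,fy=4 if c=='side' else 3,interpolation=cv2.INTER_CUBIC))
E
```

```text
(no output)
```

View pics/base_side.png

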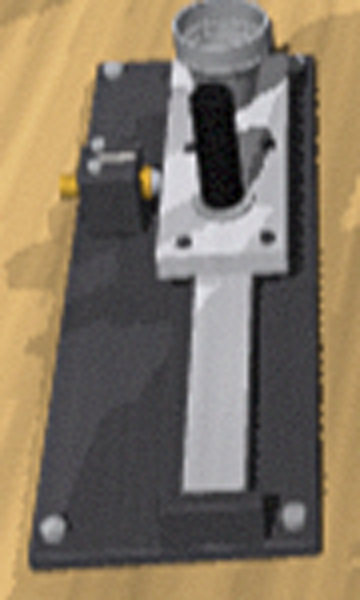

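View pics/base_scene.png

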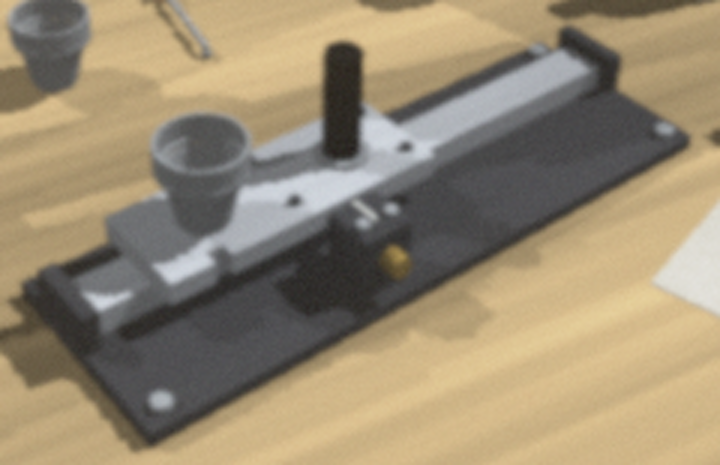

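```bash
python3 - <<'E'
from h import *
S=lambda u,v,c:np.array([(230+(v+.5)/3-.5,220+(u+.5)/3-.5),(170+(v+.5)/4-.5,200+(u+.5)/4-.5)][c])
a=[at_z('scene',S(160,400,0),.015),at_z('scene',S(664,130,0),.015)]
d=[at_z('side',S(113,69,1),.015),at_z('side',S(52,527,1),.015)]
for q in (a,d):
    v=q[1]-q[0]; print(np.round(q,4),np.linalg.norm(v[:2]),np.arctan2(-v[0],v[1]))
print(at_z('side',S(293,516,1),.015),at_z('scene',S(538,50,0),.015))
# cup fits using rim circle + visible silhouette
for th in (.1,.11,.12,.13,.14,.15):
    p=np.array([.6503,-.0175]);y=np.array([-np.sin(th),np.cos(th)]); c=p-.1*y
    print(th,c, *[np.round(proj(k,[*c,.1]),1) for k in ('scene','side')])
p=[.4338,-.1227,0];print(proj('scene',p),proj('side',p))
E
```

```text
[[ 0.754  -0.1829  0.015 ]
 [ 0.697   0.2019  0.015 ]] 0.3889622690453802 0.14705094145309636
[[ 0.7543 -0.1848  0.015 ]
 [ 0.6968  0.2006  0.015 ]] 0.3896592969561445 0.148316794593604
[0.58153136 0.18462113 0.015     ] [0.5819325  0.18539562 0.015     ]
0.1 [ 0.66028334 -0.11700042] [274.6 284.3] [174.8 256.5]
0.11 [ 0.66127783 -0.11689561] [274.9 284.6] [174.9 256.1]
0.12 [ 0.66227122 -0.11678086] [275.2 284.9] [174.9 255.6]
0.13 [ 0.66326341 -0.11665619] [275.5 285.3] [174.9 255.2]
0.14 [ 0.66425431 -0.1165216 ] [275.8 285.6] [174.9 254.8]
0.15 [ 0.66524381 -0.11637711] [276.1 285.9] [174.9 254.4]
[255.67819797 238.12587423] [211.86526204 352.27640049]
```

servo_tool(
  deltas=[
    {"dp": [0, 0, 0], "rot": [0, 0.0822, 0], "grip": 0},
    {"dp": [-23, 4.7, 19], "rot": [0, 0, 0], "grip": 0},
    {"dp": [-23, 4.7, 19], "rot": [0, 0, 0], "grip": 0},
    {"dp": [-23, 4.7, 19], "rot": [0, 0, 0], "grip": 0},
    {"dp": [-23, 4.7, 19], "rot": [0, 0, 0], "grip": 0},
    {"dp": [-23, 4.7, 19], "rot": [0, 0, 0], "grip": 0},
    {"dp": [-23, 4.7, 19], "rot": [0, 0, 0], "grip": 0},
    {"dp": [-23, 4.7, 19], "rot": [0, 0, 0], "grip": 0},
    {"dp": [-23, 4.7, 19], "rot": [0, 0, 0], "grip": 0},
    {"dp": [-23, 4.7, 19], "rot": [0, 0, 0], "grip": 0},
  ],
)

```text
t: 2.28
ee_pos: [0.2816, -0.3775, 0.2077]
eef_rot: [-1.275, 1.1, -1.1]
contact_force: [0.3, -0.9, -0.8]
opening: 0.0856
```

servo_tool(
  deltas=[
    {"dp": [-23, 4.7, 19], "rot": [0, 0, 0], "grip": 0},
    {"dp": [-23, 4.7, 19], "rot": [0, 0, 0], "grip": 0},
    {"dp": [-23, 4.7, 19], "rot": [0, 0, 0], "grip": 0},
    {"dp": [-23, 4.7, 19], "rot": [0, 0, 0], "grip": 0},
    {"dp": [-23, 4.7, 19], "rot": [0, 0, 0], "grip": 0},
    {"dp": [-23, 4.7, 19], "rot": [0, 0, 0], "grip": 0},
    {"dp": [-23, 4.7, 19], "rot": [0, 0, 0], "grip": 0},
    {"dp": [-23, 4.7, 19], "rot": [0, 0, 0], "grip": 0},
    {"dp": [-23, 4.7, 19], "rot": [0, 0, 0], "grip": 0},
    {"dp": [-23, 4.7, 19], "rot": [0, 0, 0], "grip": 0},
  ],
)

```text
t: 3.12
ee_pos: [0.4359, -0.1219, 0.1607]
eef_rot: [-1.275, 1.099, -1.1]
contact_force: [0.5, -0.0, -0.5]
opening: 0.0854
```

```bash
cat >> h.py <<'E'
def st(t=None):
    s=r.sense(); M=R.from_rotvec(s['eef_rot']).as_matrix()
    print('t',round(s['t'],2),'p',np.round(s['ee_pos'],4),'F',np.round(s['contact_force'],1),'F_tool',np.round(M.T@s['contact_force'],1),'T',np.round(s['torque'],2),'op',round(s['opening'],4),'j',np.round(s['joint_pos'],2))
    print('toolx',np.round(M[:,0],4),'tooly',np.round(M[:,1],4))
    if t is not None: print('delta mm (tool)',np.round(1000*M.T@(np.array(t)-s['ee_pos']),1))
    return s,M
E
python3 - <<'E'
from h import *
st([.4338,-.122,.056])
i=r.camera_info('wrist'); im=r.grab_frame('wrist')
for z in (0,.055):
    for p in [(.4338,-.122)]:
        for q in circ(*p,z,.028 if z else .016): 
            v,u=proj('wrist',q,i); 
            if 0<u<640 and 0<v<480: cv2.circle(im,(int(round(u)),int(round(v))),1,(255,0,0),-1)
save(im,'w1')
E
```

```text
t 3.12 p [ 0.4359 -0.1219  0.1607] F [ 0.5 -0.  -0.5] F_tool [0.1 0.5 0.5] T [ 0.03 -0.   -0.05] op 0.0854 j [-0.28  0.2   2.07 -0.    0.86  1.15]
toolx [ 1.471e-01 -9.891e-01  3.000e-04] tooly [ 6.e-04 -2.e-04 -1.e+00]
delta mm (tool) [ -0.2 104.7  -2.2]
```

View pics/w1.png

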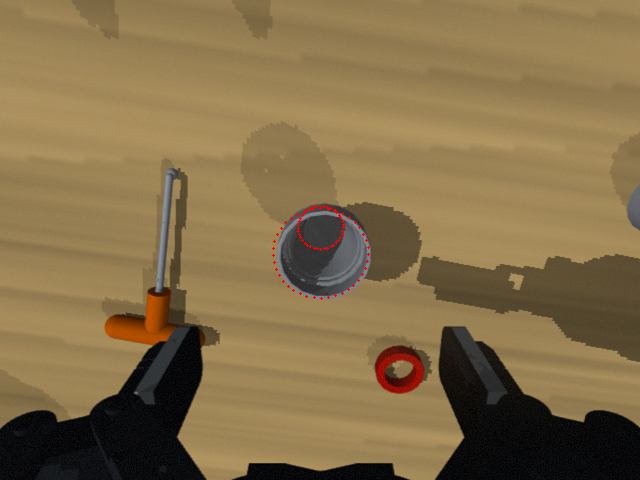

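```bash
python3 - <<'E'
from h import *
i=r.camera_info('wrist'); s=r.sense(); M=R.from_rotvec(s['eef_rot']).as_matrix();p=s['ee_pos']
for d in (0,.005,.01,.015,.02):
    print(d,[np.round(proj('wrist',p+M@[sx*.0427,d,dz],i),1) for sx in (1,-1) for dz in (.011,-.011)])
E
```

```text
0 [array([327.7, 447.1]), array([382.2, 441. ]), array([327.7, 194.7]), array([382.1, 200.7])]
0.005 [array([320.3, 443. ]), array([373.5, 437.3]), array([320.3, 198.7]), array([373.4, 204.4])]
0.01 [array([313.4, 439.2]), array([365.3, 433.8]), array([313.4, 202.5]), array([365.2, 207.9])]
0.015 [array([306.9, 435.6]), array([357.6, 430.5]), array([306.9, 206.1]), array([357.5, 211.1])]
0.02 [array([300.8, 432.2]), array([350.3, 427.4]), array([300.8, 209.5]), array([350.2, 214.2])]
```

servo_tool(
  deltas=[
    {"dp": [0, 12, -0.4], "rot": [0, 0, 0], "grip": 0},
    {"dp": [0, 12, -0.4], "rot": [0, 0, 0], "grip": 0},
    {"dp": [0, 12, -0.4], "rot": [0, 0, 0], "grip": 0},
    {"dp": [0, 12, -0.4], "rot": [0, 0, 0], "grip": 0},
    {"dp": [0, 12, -0.4], "rot": [0, 0, 0], "grip": 0},
    {"dp": [0, 12, -0.2], "rot": [0, 0, 0], "grip": 0},
    {"dp": [0, 12, 0], "rot": [0, 0, 0], "grip": 0},
    {"dp": [0, 12, 0], "rot": [0, 0, 0], "grip": 0},
    {"dp": [0, 11.7, 0], "rot": [0, 0, 0], "grip": 0},
    {"dp": [0, 0, 0], "rot": [0, 0, 0], "grip": 0},
  ],
)

```text
t: 4.0
ee_pos: [0.432, -0.1233, 0.0515]
eef_rot: [-1.276, 1.102, -1.098]
contact_force: [-0.9, -1.3, -0.1]
opening: 0.0855
```

servo_tool(
  deltas=[
    {"dp": [0, 0, 0], "rot": [0, 0, 0], "grip": 1},
    {"dp": [0, 0, 0], "rot": [0, 0, 0], "grip": 1},
    {"dp": [0, 0, 0], "rot": [0, 0, 0], "grip": 1},
    {"dp": [0, 0, 0], "rot": [0, 0, 0], "grip": 1},
    {"dp": [0, 0, 0], "rot": [0, 0, 0], "grip": 1},
    {"dp": [0, 0, 0], "rot": [0, 0, 0], "grip": 1},
    {"dp": [0, 0, 0], "rot": [0, 0, 0], "grip": 1},
    {"dp": [0, 0, 0], "rot": [0, 0, 0], "grip": 1},
    {"dp": [0, 0, 0], "rot": [0, 0, 0], "grip": 1},
    {"dp": [0, 0, 0], "rot": [0, 0, 0], "grip": 1},
  ],
)

```text
t: 4.83
ee_pos: [0.4336, -0.1237, 0.0542]
eef_rot: [-1.275, 1.098, -1.101]
contact_force: [-1.1, 0.7, 7.7]
opening: 0.0534
```

```bash
python3 - <<'E'
from h import *
s,M=st([.666,-.1165,.045+.019+.053+.06])
i=r.camera_info('wrist'); save(r.grab_frame('wrist'),'w2');save(r.grab_frame('side')[150:330,200:440].repeat(3,0).repeat(3,1),'s2')
p=s['ee_pos']
for d in (.005,.01,.015,.02):
    print(d,[np.round(proj('wrist',p+M@[sx*.028,d,dz],i),1) for sx in (1,-1) for dz in (.011,-.011)])
E
```

```text
t 4.83 p [ 0.4336 -0.1237  0.0542] F [-1.1  0.7  7.7] F_tool [-0.9 -7.7 -1. ] T [0.28 0.29 0.01] op 0.0534 j [-0.28  0.39  2.14  0.    0.6   1.14]
toolx [ 1.471e-01 -9.891e-01  6.000e-04] tooly [ 1.6e-03 -4.0e-04 -1.0e+00]
delta mm (tool) [  27.1 -122.5  231.1]
0.005 [array([320.3, 400.9]), array([373.5, 397.1]), array([320.3, 240.7]), array([373.4, 244.4])]
0.01 [array([313.4, 398.4]), array([365.3, 394.8]), array([313.4, 243.2]), array([365.2, 246.7])]
0.015 [array([306.9, 396. ]), array([357.6, 392.7]), array([306.9, 245.6]), array([357.5, 248.8])]
0.02 [array([300.8, 393.8]), array([350.3, 390.6]), array([300.8, 247.8]), array([350.3, 250.9])]
```

View pics/w2.png

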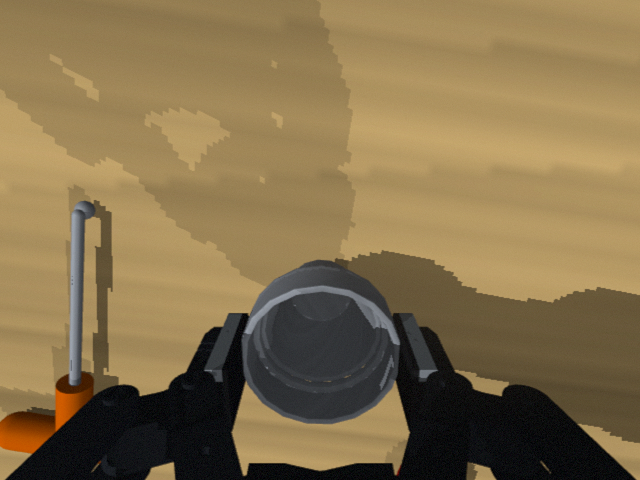

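View pics/s2.png

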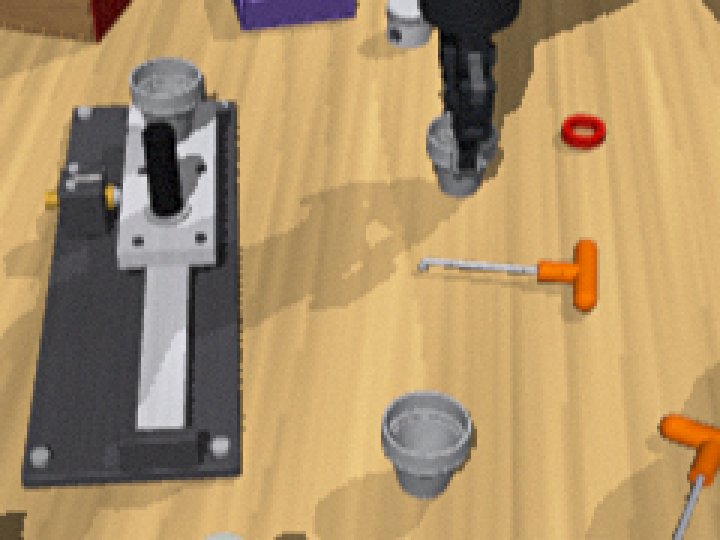

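servo_tool(
  deltas=[
    {"dp": [0, -10, 0], "rot": [0, 0, 0], "grip": 1},
    {"dp": [0, -25, 0], "rot": [0, 0, 0], "grip": 1},
    {"dp": [0, -30, 0], "rot": [0, 0, 0], "grip": 1},
    {"dp": [0, -30, 0], "rot": [0, 0, 0], "grip": 1},
    {"dp": [0, -30, 0], "rot": [0, 0, 0], "grip": 1},
    {"dp": [2, 0, 15], "rot": [0, 0, 0], "grip": 1},
    {"dp": [3, 0, 25], "rot": [0, 0, 0], "grip": 1},
    {"dp": [3, 0, 25], "rot": [0, 0, 0], "grip": 1},
    {"dp": [3, 0, 25], "rot": [0, 0, 0], "grip": 1},
    {"dp": [3, 0, 25], "rot": [0, 0, 0], "grip": 1},
  ],
)

```text
t: 5.77
ee_pos: [0.5499, -0.1204, 0.1795]
eef_rot: [-1.275, 1.099, -1.101]
contact_force: [-0.2, -0.0, 0.1]
opening: 0.0539
```

servo_tool(
  deltas=[
    {"dp": [3, 0, 25], "rot": [0, 0, 0], "grip": 1},
    {"dp": [3, 0, 25], "rot": [0, 0, 0], "grip": 1},
    {"dp": [3, 0, 25], "rot": [0, 0, 0], "grip": 1},
    {"dp": [3, 0, 25], "rot": [0, 0, 0], "grip": 1},
    {"dp": [1, 0, 10], "rot": [0, 0, 0], "grip": 1},
    {"dp": [0, 0, 6], "rot": [0, 0, 0], "grip": 1},
    {"dp": [0, 0, 0], "rot": [0, 0, 0], "grip": 1},
    {"dp": [0, 0, 0], "rot": [0, 0, 0], "grip": 1},
    {"dp": [0, 0, 0], "rot": [0, 0, 0], "grip": 1},
    {"dp": [0, 0, 0], "rot": [0, 0, 0], "grip": 1},
  ],
)

```text
t: 6.6
ee_pos: [0.6644, -0.1164, 0.1782]
eef_rot: [-1.276, 1.1, -1.1]
contact_force: [-0.1, 0.0, -1.0]
opening: 0.0533
```

```bash
python3 - <<'E'
from h import *
s,M=st([.666,-.1165,.064+.054+.03])
i=r.camera_info('wrist'); save(r.grab_frame('wrist'),'w3')
a=r.grab_frame('scene')[170:340,200:400];b=r.grab_frame('side')[90:260,170:370]
save(cv2.resize(np.hstack([a,b]),None,fx=2,fy=2,interpolation=cv2.INTER_CUBIC),'s3')
E
```

```text
t 6.6 p [ 0.6644 -0.1164  0.1782] F [-0.1  0.  -1. ] F_tool [-0.   1.  -0.1] T [-0.04  0.03 -0.01] op 0.0533 j [-0.18  0.5   1.58 -0.    1.06  1.25]
toolx [ 1.468e-01 -9.892e-01 -1.000e-04] tooly [-6.e-04  0.e+00 -1.e+00]
delta mm (tool) [ 0.3 30.2  1.6]
```

View pics/w3.png

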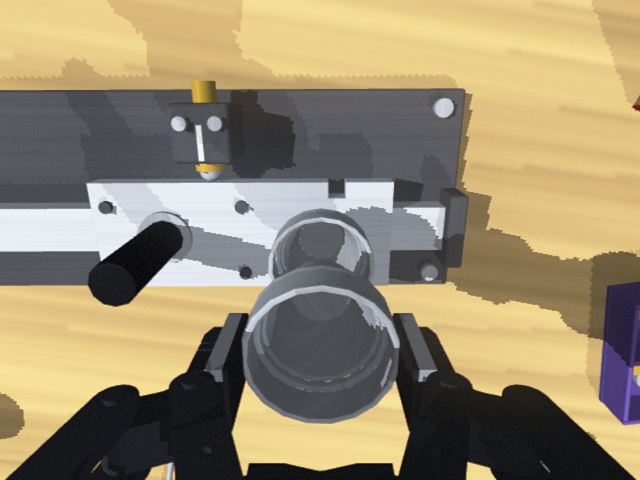

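View pics/s3.png

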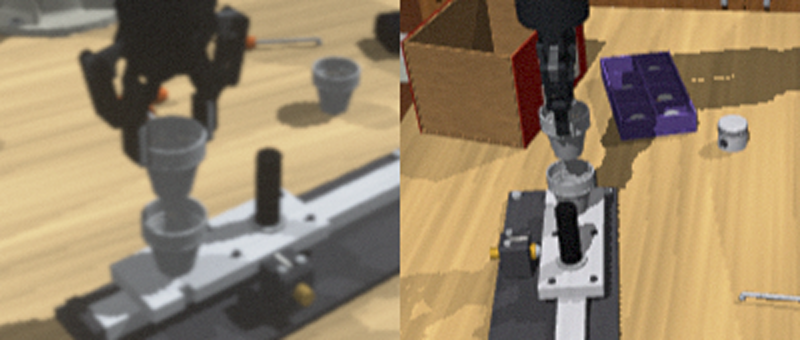

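```bash
python3 - <<'E'
from h import *
i=r.camera_info('wrist')
for c in [(.666,-.1165),(.6644,-.1164),(.668,-.1165)]:
    q=np.array([proj('wrist',p,i) for p in circ(*c,.1,.028)]); print(c,q.min(0),q.max(0))
yv=np.array([-.1472,.9891]);xv=np.array([.9891,.1472])
n=at_z('wrist',(181,336.5),.045,i)
for nm,px,z in [('line',(143,198.5),.056),('ball',(172,209),.045),('notch',(181,336.5),.045),('notch2',(192,336),.045),('detL',(105,169),.056),('detR',(105,232),.056)]:
    w=at_z('wrist',px,z,i); d=w[:2]-n[:2]; print(nm,np.round(w,4),'rail rel notch x,y',np.round([d@xv*1000,d@yv*1000],1))
p=at_z('wrist',(286,116),.12,i);print('posttop',p)
print(r.place_of('wrist','shuttle_notch')[:2],r.place_of('wrist','detent_mark')[:2],r.place_of('wrist','shuttle_cup')[:2])
E
```

```text
(0.666, -0.1165) [215.49244716 267.63172007] [314.98801151 374.78788839]
(0.6644, -0.1164) [218.5131411  267.11683889] [317.54533064 374.02302973]
(0.668, -0.1165) [211.66014312 268.04009877] [311.74499435 375.5131034 ]
line [ 0.7142 -0.038   0.056 ] rail rel notch x,y [24.1 80.2]
ball [ 0.6962 -0.0423  0.045 ] rail rel notch x,y [ 5.6 78.5]
notch [ 0.7022 -0.1208  0.045 ] rail rel notch x,y [0. 0.]
notch2 [ 0.6953 -0.1216  0.045 ] rail rel notch x,y [-6.9  0.2]
detL [ 0.7326 -0.0205  0.056 ] rail rel notch x,y [44.9 94.7]
detR [ 0.7378 -0.0554  0.056 ] rail rel notch x,y [44.9 59.4]
posttop [ 0.65011396 -0.01953049  0.12      ]
[{'pixel': [179.3, 338.5], 'confidence': 0.75}] [{'pixel': [182.6, 207.4], 'confidence': 0.89}] [{'pixel': [238.9, 319.7], 'confidence': 0.68}, {'pixel': [240.3, 165.7], 'confidence': 0.59}]
```

```bash
python3 - <<'E'
from h import *
i=r.camera_info('wrist'); s=r.sense();p=s['ee_pos']
for dx in (0,.002):
  for z in (0.001,-.018):
    q=np.array([proj('wrist',a,i) for a in circ(p[0]+dx*.989,p[1]+dx*.147,p[2]+z,.028)]); print(dx,z,q.min(0),q.max(0))
im=r.grab_frame('wrist')
for c,z,col in [((.666,-.1165),.1,(255,0,0)),((.668,-.1165),.1,(0,255,0)),((p[0],p[1]),p[2]+.001,(255,0,0))]:
    for a in circ(*c,z,.028,120):
        v,u=proj('wrist',a,i); im[int(round(v)),int(round(u))]=col
save(cv2.resize(im[190:440,200:440],None,fx=3.2,fy=2.4,interpolation=cv2.INTER_NEAREST) if 0 else cv2.resize(im[195:435,220:420],None,fx=2.5,fy=2.5,interpolation=cv2.INTER_NEAREST),'w3b')
E
```

```text
0 0.001 [282.96040469 239.72764544] [422.79362795 402.24279386]
0 -0.018 [261.40673302 248.6433251 ] [388.87887298 393.17158259]
0.002 0.001 [277.26615069 239.36305368] [418.37455549 402.61457251]
0.002 -0.018 [256.29106205 248.35511144] [384.795348   393.46546731]
```

View pics/w3b.png

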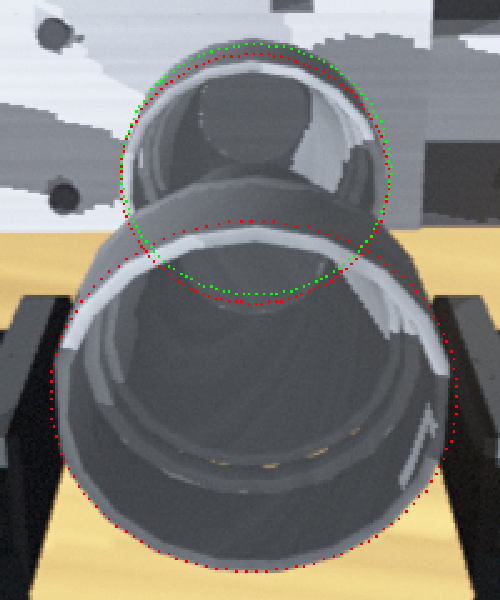

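servo_tool(
  deltas=[
    {"dp": [0.1, 10, 0.4], "rot": [0, 0, 0], "grip": 1},
    {"dp": [0.1, 10, 0.3], "rot": [0, 0, 0], "grip": 1},
    {"dp": [0, 10, 0], "rot": [0, 0, 0], "grip": 1},
    {"dp": [0, 8, 0], "rot": [0, 0, 0], "grip": 1},
    {"dp": [0, 5, 0], "rot": [0, 0, 0], "grip": 1},
    {"dp": [0, 4, 0], "rot": [0, 0, 0], "grip": 1},
    {"dp": [0, 4, 0], "rot": [0, 0, 0], "grip": 1},
    {"dp": [0, 3, 0], "rot": [0, 0, 0], "grip": 1},
    {"dp": [0, 2, 0], "rot": [0, 0, 0], "grip": 1},
    {"dp": [0, 0, 0], "rot": [0, 0, 0], "grip": 1},
  ],
)

```text
t: 7.78
ee_pos: [0.6661, -0.1164, 0.1217]
eef_rot: [-1.276, 1.1, -1.1]
contact_force: [-0.2, -0.1, -0.9]
opening: 0.0534
```

servo_tool(
  deltas=[
    {"dp": [0, 1, 0], "rot": [0, 0, 0], "grip": 1},
    {"dp": [0, 1, 0], "rot": [0, 0, 0], "grip": 1},
    {"dp": [0, 1, 0], "rot": [0, 0, 0], "grip": 1},
    {"dp": [0, 0.5, 0], "rot": [0, 0, 0], "grip": 1},
    {"dp": [0, 0, 0], "rot": [0, 0, 0], "grip": 1},
    {"dp": [0, 0, 0], "rot": [0, 0, 0], "grip": 1},
    {"dp": [0, 0, 0], "rot": [0, 0, 0], "grip": 1},
    {"dp": [0, 0, 0], "rot": [0, 0, 0], "grip": 1},
    {"dp": [0, 0, 0], "rot": [0, 0, 0], "grip": 1},
    {"dp": [0, 0, 0], "rot": [0, 0, 0], "grip": 1},
  ],
)

```text
t: 8.62
ee_pos: [0.6662, -0.1164, 0.1186]
eef_rot: [-1.275, 1.1, -1.1]
contact_force: [-0.1, 0.1, -0.3]
opening: 0.0534
```

```bash
python3 - <<'E'
from h import *
s,M=st()
save(r.grab_frame('wrist'),'w4')
a=r.grab_frame('scene')[210:330,240:360];b=r.grab_frame('side')[110:230,200:320]
save(cv2.resize(np.hstack([a,b]),None,fx=3.3,fy=3.3,interpolation=cv2.INTER_CUBIC),'s4')
E
```

```text
t 8.62 p [ 0.6662 -0.1164  0.1186] F [-0.1  0.1 -0.3] F_tool [-0.1  0.3 -0.1] T [ 0.    0.02 -0.  ] op 0.0534 j [-0.18  0.57  1.61 -0.    0.96  1.25]
toolx [ 0.1471 -0.9891  0.    ] tooly [ 1.e-04 -0.e+00 -1.e+00]
```

View pics/s4.png

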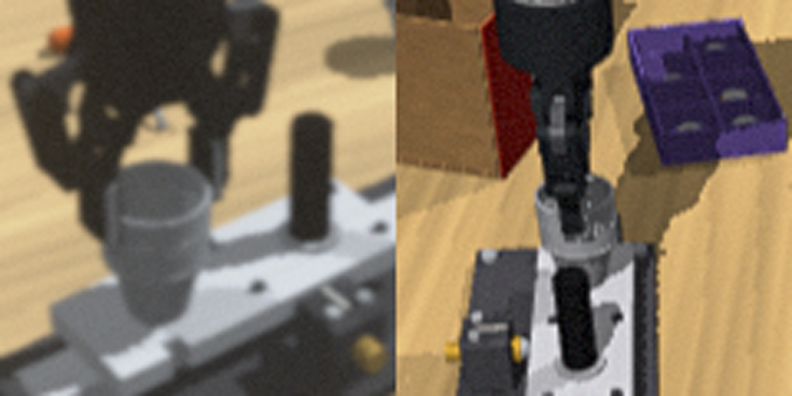

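servo_tool(
  deltas=[
    {"dp": [0, 0.4, 0], "rot": [0, 0, 0], "grip": 1},
    {"dp": [0, 0.4, 0], "rot": [0, 0, 0], "grip": 1},
    {"dp": [0, 0.4, 0], "rot": [0, 0, 0], "grip": 1},
    {"dp": [0, 0.3, 0], "rot": [0, 0, 0], "grip": 1},
    {"dp": [0, 0, 0], "rot": [0, 0, 0], "grip": 1},
    {"dp": [0, 0, 0], "rot": [0, 0, 0], "grip": 1},
    {"dp": [0, 0, 0], "rot": [0, 0, 0], "grip": 1},
    {"dp": [0, 0, 0], "rot": [0, 0, 0], "grip": 1},
    {"dp": [0, 0, 0], "rot": [0, 0, 0], "grip": 1},
    {"dp": [0, 0, 0], "rot": [0, 0, 0], "grip": 1},
  ],
)

```text
t: 9.6
ee_pos: [0.6663, -0.1164, 0.1182]
eef_rot: [-1.275, 1.099, -1.1]
contact_force: [-3.2, 0.6, 9.2]
opening: 0.0539
```

servo_tool(
  deltas=[
    {"dp": [0, -0.8, 0], "rot": [0, 0, 0], "grip": 1},
    {"dp": [0, 0, 0], "rot": [0, 0, 0], "grip": 0},
    {"dp": [0, 0, 0], "rot": [0, 0, 0], "grip": 0},
    {"dp": [0, 0, 0], "rot": [0, 0, 0], "grip": 0},
    {"dp": [0, 0, 0], "rot": [0, 0, 0], "grip": 0},
    {"dp": [0, 0, 0], "rot": [0, 0, 0], "grip": 0},
    {"dp": [0, 0, 0], "rot": [0, 0, 0], "grip": 0},
    {"dp": [0, -6, 0], "rot": [0, 0, 0], "grip": 0},
    {"dp": [0, -16, 0], "rot": [0, 0, 0], "grip": 0},
    {"dp": [0, -24, 0], "rot": [0, 0, 0], "grip": 0},
  ],
)

```text
t: 10.43
ee_pos: [0.6647, -0.1161, 0.1624]
eef_rot: [-1.278, 1.103, -1.097]
contact_force: [-0.4, 0.2, 0.3]
opening: 0.0854
```

```bash
python3 - <<'E'
from h import *
s,M=st([.4489,.1895,.13])
im=r.grab_frame('wrist');save(im,'w5')
a=r.grab_frame('scene')[220:340,240:360];b=r.grab_frame('side')[130:250,200:320]
save(cv2.resize(np.hstack([a,b]),None,fx=3.3,fy=3.3,interpolation=cv2.INTER_CUBIC),'s5')
E
```

```text
t 10.43 p [ 0.6647 -0.1161  0.1624] F [-0.4  0.2  0.3] F_tool [-0.3 -0.3 -0.4] T [0.03 0.02 0.  ] op 0.0854 j [-0.18  0.52  1.59 -0.    1.04  1.25]
toolx [ 0.1471 -0.9891 -0.0013] tooly [-4.1e-03  7.0e-04 -1.0e+00]
delta mm (tool) [-334.    33.5 -168.4]
```

View pics/s5.png

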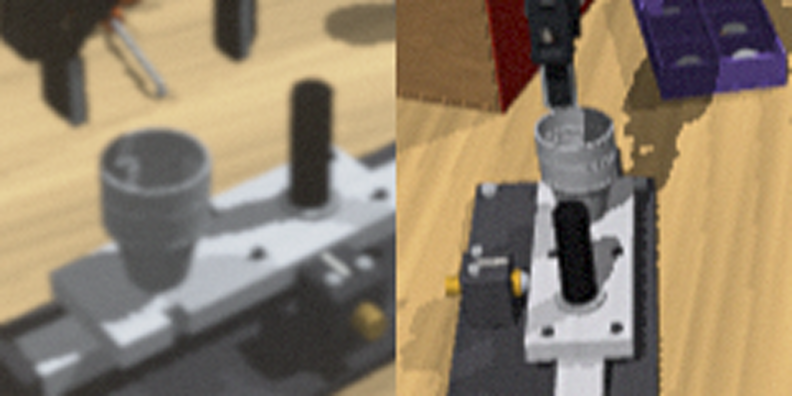

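View pics/w5.png

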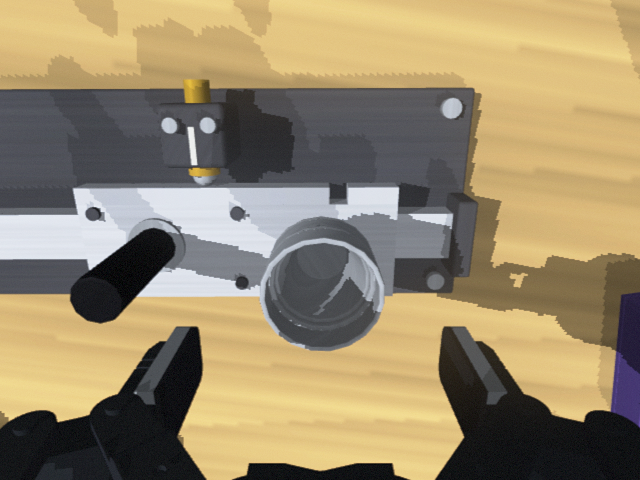

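servo_tool(
  deltas=[
    {"dp": [-10, 0, -8], "rot": [0, 0, 0], "grip": 0},
    {"dp": [-20, 0, -14], "rot": [0, 0, 0], "grip": 0},
    {"dp": [-28, 0, -14], "rot": [0, 0, 0], "grip": 0},
    {"dp": [-28, 0, -14], "rot": [0, 0, 0], "grip": 0},
    {"dp": [-28, 0, -14], "rot": [0, 0, 0], "grip": 0},
    {"dp": [-28, 0, -14], "rot": [0, 0, 0], "grip": 0},
    {"dp": [-28, 0, -14], "rot": [0, 0, 0], "grip": 0},
    {"dp": [-28, 0, -14], "rot": [0, 0, 0], "grip": 0},
    {"dp": [-28, 0, -14], "rot": [0, 0, 0], "grip": 0},
    {"dp": [-28, 0, -14], "rot": [0, 0, 0], "grip": 0},
  ],
)

```text
t: 11.42
ee_pos: [0.4948, 0.116, 0.1633]
eef_rot: [-1.276, 1.101, -1.1]
contact_force: [0.9, 0.5, -0.2]
opening: 0.0852
```

servo_tool(
  deltas=[
    {"dp": [-28, 0, -14], "rot": [0, 0, 0], "grip": 0},
    {"dp": [-28, 0, -10], "rot": [0, 0, 0], "grip": 0},
    {"dp": [-14, 0, -4.4], "rot": [0, 0, 0], "grip": 0},
    {"dp": [-10, 0, 0], "rot": [0, 0, 0], "grip": 0},
    {"dp": [0, 0, 0], "rot": [0, 0, 0], "grip": 0},
    {"dp": [0, 0, 0], "rot": [0, 0, 0], "grip": 0},
    {"dp": [0, 0, 0], "rot": [0, 0, 0], "grip": 0},
    {"dp": [0, 0, 0], "rot": [0, 0, 0], "grip": 0},
    {"dp": [0, 0, 0], "rot": [0, 0, 0], "grip": 0},
    {"dp": [0, 0, 0], "rot": [0, 0, 0], "grip": 0},
  ],
)

```text
t: 12.25
ee_pos: [0.4567, 0.1895, 0.1637]
eef_rot: [-1.275, 1.101, -1.101]
contact_force: [-0.0, -0.3, 0.3]
opening: 0.0852
```

```bash
python3 - <<'E'
from h import *
s,M=st([.4489,.1895,.0535])
i=r.camera_info('wrist'); im=r.grab_frame('wrist')
o=[x for x in r.outline_of('wrist','cup_a') if x['confidence']>.4]
for x in o:
    m=x['pixels'];print(x['confidence'],x['pixel'],m.sum()); print(fit({'wrist':m.astype(float)},{'wrist':i},cup_parts,[.4489,.1895],0.))
for z in (0,.055):
        for q in circ(.4489,.1895,z,.028 if z else .016): 
            v,u=proj('wrist',q,i); 
            if 0<u<640 and 0<v<480: cv2.circle(im,(int(round(u)),int(round(v))),1,(255,0,0),-1)
save(im,'w6')
E
```

```text
t 12.25 p [0.4567 0.1895 0.1637] F [-0.  -0.3  0.3] F_tool [ 0.3 -0.3 -0.1] T [-0.04 -0.01 -0.  ] op 0.0852 j [ 0.39  0.26  1.99 -0.    0.89  1.81]
toolx [ 1.460e-01 -9.893e-01  1.000e-04] tooly [-0.e+00 -1.e-04 -1.e+00]
delta mm (tool) [ -1.2 110.2  -7.7]
0.76 [255.5, 320.1] 7043
(array([0.44832656, 0.18967302]), np.float64(0.01915909413602158))
```

View pics/w6.png

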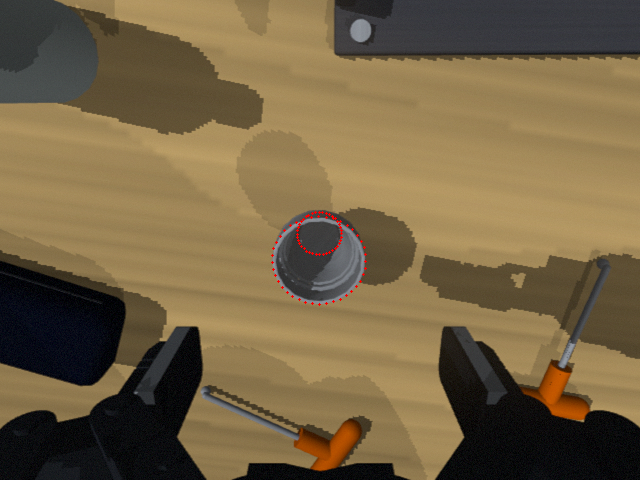

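servo_tool(
  deltas=[
    {"dp": [-0.6, 12, -2.1], "rot": [0, 0, 0], "grip": 0},
    {"dp": [-0.6, 12, -2.1], "rot": [0, 0, 0], "grip": 0},
    {"dp": [0, 12, -2.1], "rot": [0, 0, 0], "grip": 0},
    {"dp": [0, 12, -2], "rot": [0, 0, 0], "grip": 0},
    {"dp": [0, 12, 0], "rot": [0, 0, 0], "grip": 0},
    {"dp": [0, 12, 0], "rot": [0, 0, 0], "grip": 0},
    {"dp": [0, 12, 0], "rot": [0, 0, 0], "grip": 0},
    {"dp": [0, 12, 0], "rot": [0, 0, 0], "grip": 0},
    {"dp": [0, 13.7, 0], "rot": [0, 0, 0], "grip": 0},
    {"dp": [0, 0, 0], "rot": [0, 0, 0], "grip": 0},
  ],
)

```text
t: 13.18
ee_pos: [0.4469, 0.1894, 0.0522]
eef_rot: [-1.278, 1.102, -1.099]
contact_force: [-0.5, -0.1, -0.8]
opening: 0.0854
```

servo_tool(
  deltas=[
    {"dp": [0, 0, 0], "rot": [0, 0, 0], "grip": 1},
    {"dp": [0, 0, 0], "rot": [0, 0, 0], "grip": 1},
    {"dp": [0, 0, 0], "rot": [0, 0, 0], "grip": 1},
    {"dp": [0, 0, 0], "rot": [0, 0, 0], "grip": 1},
    {"dp": [0, 0, 0], "rot": [0, 0, 0], "grip": 1},
    {"dp": [0, 0, 0], "rot": [0, 0, 0], "grip": 1},
    {"dp": [0, 0, 0], "rot": [0, 0, 0], "grip": 1},
    {"dp": [0, 0, 0], "rot": [0, 0, 0], "grip": 1},
    {"dp": [0, 0, 0], "rot": [0, 0, 0], "grip": 1},
    {"dp": [0, 0, 0], "rot": [0, 0, 0], "grip": 1},
  ],
)

```text
t: 14.02
ee_pos: [0.4488, 0.1903, 0.0553]
eef_rot: [-1.274, 1.099, -1.1]
contact_force: [-0.4, -1.8, 5.0]
opening: 0.0532
```

```bash
python3 - <<'E'
from h import *
s,M=st([.6655,-.1165,.2])
save(r.grab_frame('wrist'),'w7')
E
```

```text
t 14.02 p [0.4488 0.1903 0.0553] F [-0.4 -1.8  5. ] F_tool [ 1.7 -5.  -0.7] T [-0.19  0.17 -0.01] op 0.0532 j [ 0.4   0.43  2.07 -0.    0.64  1.82]
toolx [ 1.471e-01 -9.891e-01 -4.000e-04] tooly [ 1.8e-03  6.0e-04 -1.0e+00]
delta mm (tool) [ 335.2 -144.5  169.5]
```

View pics/w7.png

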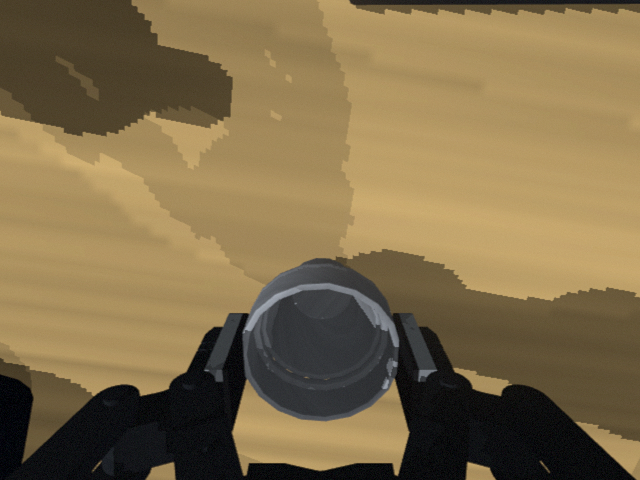

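servo_tool(
  deltas=[
    {"dp": [0, -15, 0], "rot": [0, 0, 0], "grip": 1},
    {"dp": [0, -30, 0], "rot": [0, 0, 0], "grip": 1},
    {"dp": [0, -32, 0], "rot": [0, 0, 0], "grip": 1},
    {"dp": [0, -32, 0], "rot": [0, 0, 0], "grip": 1},
    {"dp": [0, -32, 0], "rot": [0, 0, 0], "grip": 1},
    {"dp": [15, -4, 7], "rot": [0, 0, 0], "grip": 1},
    {"dp": [25, 0, 13], "rot": [0, 0, 0], "grip": 1},
    {"dp": [28, 0, 14], "rot": [0, 0, 0], "grip": 1},
    {"dp": [28, 0, 14], "rot": [0, 0, 0], "grip": 1},
    {"dp": [28, 0, 14], "rot": [0, 0, 0], "grip": 1},
  ],
)

```text
t: 14.9
ee_pos: [0.5283, 0.0754, 0.2003]
eef_rot: [-1.274, 1.098, -1.1]
contact_force: [0.6, 0.8, -1.3]
opening: 0.0531
```

servo_tool(
  deltas=[
    {"dp": [28, 0, 14], "rot": [0, 0, 0], "grip": 1},
    {"dp": [28, 0, 14], "rot": [0, 0, 0], "grip": 1},
    {"dp": [28, 0, 14], "rot": [0, 0, 0], "grip": 1},
    {"dp": [28, 0, 14], "rot": [0, 0, 0], "grip": 1},
    {"dp": [28, 0, 14], "rot": [0, 0, 0], "grip": 1},
    {"dp": [28, 0, 14], "rot": [0, 0, 0], "grip": 1},
    {"dp": [25, 0, 14], "rot": [0, 0, 0], "grip": 1},
    {"dp": [13, 0, 9], "rot": [0, 0, 0], "grip": 1},
    {"dp": [5, 0, 0], "rot": [0, 0, 0], "grip": 1},
    {"dp": [0, 0, 0], "rot": [0, 0, 0], "grip": 1},
  ],
)

```text
t: 15.73
ee_pos: [0.6644, -0.1175, 0.1994]
eef_rot: [-1.275, 1.101, -1.101]
contact_force: [-0.9, 1.1, -1.4]
opening: 0.0532
```

```bash
python3 - <<'E'
from h import *
s,M=st([.6655,-.1165,.083+.0552])
p=s['ee_pos']
i=r.camera_info('wrist'); im=r.grab_frame('wrist')
for c,z,col in [((.665,-.1165),.119,(255,0,0)),((p[0],p[1]),p[2],(255,0,0))]:
    for a in circ(*c,z,.028,120):
        v,u=proj('wrist',a,i); im[int(round(v)),int(round(u))]=col
save(im,'w8')
save(cv2.resize(im[195:435,220:420],None,fx=2.5,fy=2.5,interpolation=cv2.INTER_NEAREST),'w8b')
E
```

```text
t 15.73 p [ 0.6644 -0.1175  0.1994] F [-0.9  1.1 -1.4] F_tool [-1.2  1.4 -0.8] T [ 0.04  0.03 -0.01] op 0.0532 j [-0.18  0.48  1.56 -0.    1.1   1.25]
toolx [ 1.457e-01 -9.893e-01  2.000e-04] tooly [ 2.e-04 -1.e-04 -1.e+00]
delta mm (tool) [-0.8 61.2  1.2]
```

View pics/w8b.png

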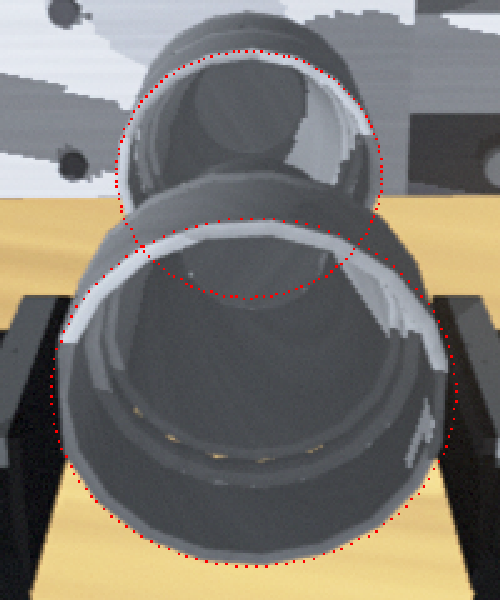

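servo_tool(
  deltas=[
    {"dp": [-0.6, 10, 0.3], "rot": [0, 0, 0], "grip": 1},
    {"dp": [-0.6, 10, 0], "rot": [0, 0, 0], "grip": 1},
    {"dp": [0, 10, 0], "rot": [0, 0, 0], "grip": 1},
    {"dp": [0, 8, 0], "rot": [0, 0, 0], "grip": 1},
    {"dp": [0, 5, 0], "rot": [0, 0, 0], "grip": 1},
    {"dp": [0, 4, 0], "rot": [0, 0, 0], "grip": 1},
    {"dp": [0, 4, 0], "rot": [0, 0, 0], "grip": 1},
    {"dp": [0, 3, 0], "rot": [0, 0, 0], "grip": 1},
    {"dp": [0, 3, 0], "rot": [0, 0, 0], "grip": 1},
    {"dp": [0, 0, 0], "rot": [0, 0, 0], "grip": 1},
  ],
)

```text
t: 16.62
ee_pos: [0.6644, -0.1152, 0.1416]
eef_rot: [-1.276, 1.1, -1.1]
contact_force: [0.6, -1.3, -0.9]
opening: 0.053
```

servo_tool(
  deltas=[
    {"dp": [0, 1, 0], "rot": [0, 0, 0], "grip": 1},
    {"dp": [0, 1, 0], "rot": [0, 0, 0], "grip": 1},
    {"dp": [0, 0.8, 0], "rot": [0, 0, 0], "grip": 1},
    {"dp": [0, 0.5, 0], "rot": [0, 0, 0], "grip": 1},
    {"dp": [0, 0.5, 0], "rot": [0, 0, 0], "grip": 1},
    {"dp": [0, 0, 0], "rot": [0, 0, 0], "grip": 1},
    {"dp": [0, 0, 0], "rot": [0, 0, 0], "grip": 1},
    {"dp": [0, 0, 0], "rot": [0, 0, 0], "grip": 1},
    {"dp": [0, 0, 0], "rot": [0, 0, 0], "grip": 1},
    {"dp": [0, 0, 0], "rot": [0, 0, 0], "grip": 1},
  ],
)

```text
t: 17.45
ee_pos: [0.6647, -0.1152, 0.1385]
eef_rot: [-1.275, 1.1, -1.1]
contact_force: [-0.2, -0.2, 1.7]
opening: 0.0533
```

servo_tool(
  deltas=[
    {"dp": [0, 0.4, 0], "rot": [0, 0, 0], "grip": 1},
    {"dp": [0, 0.4, 0], "rot": [0, 0, 0], "grip": 1},
    {"dp": [0, 0.4, 0], "rot": [0, 0, 0], "grip": 1},
    {"dp": [0, 0, 0], "rot": [0, 0, 0], "grip": 1},
    {"dp": [0, 0, 0], "rot": [0, 0, 0], "grip": 1},
    {"dp": [0, 0, 0], "rot": [0, 0, 0], "grip": 1},
    {"dp": [0, 0, 0], "rot": [0, 0, 0], "grip": 1},
    {"dp": [0, 0, 0], "rot": [0, 0, 0], "grip": 1},
    {"dp": [0, 0, 0], "rot": [0, 0, 0], "grip": 1},
    {"dp": [0, 0, 0], "rot": [0, 0, 0], "grip": 1},
  ],
)

```text
t: 18.28
ee_pos: [0.6648, -0.1152, 0.1383]
eef_rot: [-1.275, 1.099, -1.1]
contact_force: [-3.6, -0.1, 9.5]
opening: 0.0532
```

```bash
python3 - <<'E'
from h import *
s,M=st()
a=r.grab_frame('scene')[210:330,240:360];b=r.grab_frame('side')[110:230,200:320]
save(cv2.resize(np.hstack([a,b]),None,fx=3.3,fy=3.3,interpolation=cv2.INTER_CUBIC),'s9')
E
```

```text
t 18.28 p [ 0.6648 -0.1152  0.1383] F [-3.6 -0.1  9.5] F_tool [-0.4 -9.5 -3.6] T [0.3  0.68 0.06] op 0.0532 j [-0.17  0.54  1.61  0.    0.99  1.25]
toolx [ 1.471e-01 -9.891e-01  1.000e-04] tooly [ 7.e-04 -0.e+00 -1.e+00]
```

View pics/s9.png

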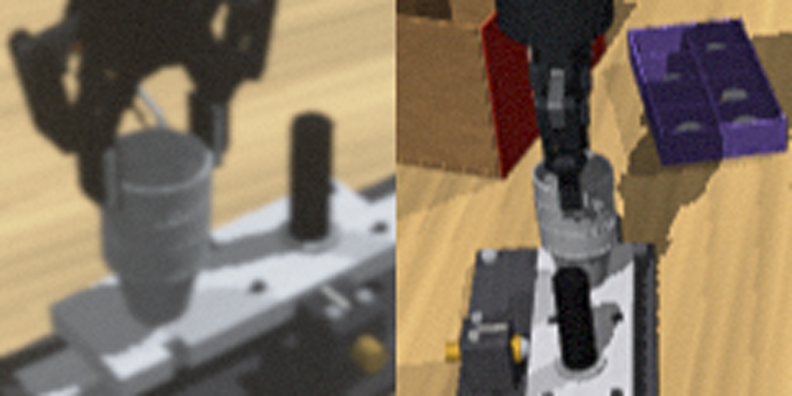

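servo_tool(
  deltas=[
    {"dp": [0, -0.8, 0], "rot": [0, 0, 0], "grip": 1},
    {"dp": [0, 0, 0], "rot": [0, 0, 0], "grip": 0},
    {"dp": [0, 0, 0], "rot": [0, 0, 0], "grip": 0},
    {"dp": [0, 0, 0], "rot": [0, 0, 0], "grip": 0},
    {"dp": [0, 0, 0], "rot": [0, 0, 0], "grip": 0},
    {"dp": [0, 0, 0], "rot": [0, 0, 0], "grip": 0},
    {"dp": [0, 0, 0], "rot": [0, 0, 0], "grip": 0},
    {"dp": [0, -6, 0], "rot": [0, 0, 0], "grip": 0},
    {"dp": [0, -20, 0], "rot": [0, 0, 0], "grip": 0},
    {"dp": [0, -28, 0], "rot": [0, 0, 0], "grip": 0},
  ],
)

```text
t: 19.22
ee_pos: [0.663, -0.1149, 0.1903]
eef_rot: [-1.278, 1.104, -1.097]
contact_force: [-0.3, 0.2, 0.1]
opening: 0.085
```

```bash
python3 - <<'E'
from h import *
s,M=st([.6505,-.018,.1])
im=r.grab_frame('wrist');save(im,'w10')
A=r.grab_frame('scene');B=r.grab_frame('side')
a=A[220:340,240:360];b=B[130:250,200:320]
save(cv2.resize(np.hstack([a,b]),None,fx=3.3,fy=3.3,interpolation=cv2.INTER_CUBIC),'s10')
E
```

```text
t 19.22 p [ 0.663  -0.1149  0.1903] F [-0.3  0.2  0.1] F_tool [-0.2 -0.1 -0.3] T [ 0.01 -0.01 -0.07] op 0.085 j [-0.17  0.48  1.57  0.    1.09  1.25]
toolx [ 0.147  -0.9891 -0.0015] tooly [-4.6e-03  8.0e-04 -1.0e+00]
delta mm (tool) [-97.6  90.5   2.3]
```

View pics/s10.png

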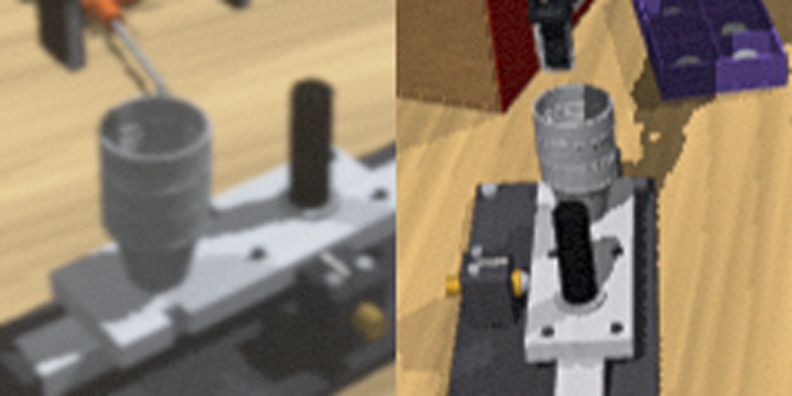

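View pics/w10.png

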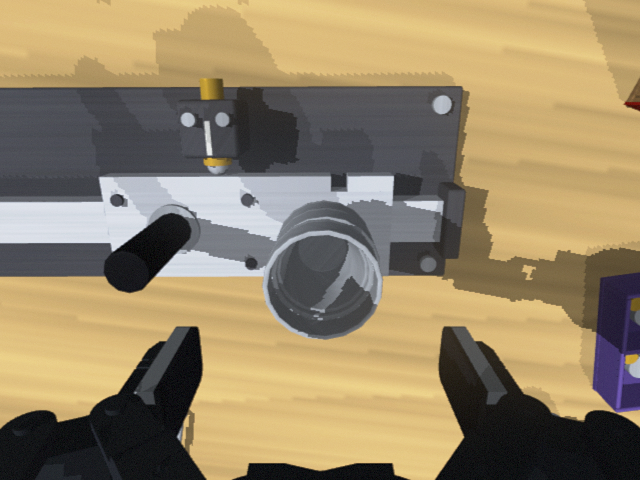

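```bash
python3 - <<'E'
from h import *
i=r.camera_info('wrist')
yv=np.array([-.1472,.9891]);xv=np.array([.9891,.1472])
n=at_z('wrist',(176,339),.045,i)
for nm,px,z in [('line',(137,208.5),.056),('ball',(168,217.5),.045),('notch',(176,339),.045),('detL',(100,180),.056),('detR',(100,239),.056),('posttop',(272,126),.12),('postfoot',(232,172),.045)]:
    w=at_z('wrist',px,z,i); d=w[:2]-n[:2]; print(nm,np.round(w,4),'rail rel notch x,y',np.round([d@xv*1000,d@yv*1000],1))
for t,z in [('shuttle_notch',.045),('detent_mark',.045),('shuttle_grip',.045),('detent',.012)]:
    for o in r.place_of('wrist',t)[:1]:
        w=at_z('wrist',o['pixel'],z,i);d=w[:2]-n[:2];print(t,o,np.round(w,4),np.round([d@xv*1000,d@yv*1000],1))
st([.6505,-.0185,.17])
E
```

```text
line [ 0.7183 -0.0385  0.056 ] rail rel notch x,y [25.8 80.8]
ball [ 0.6982 -0.0429  0.045 ] rail rel notch x,y [ 5.3 79.4]
notch [ 0.7047 -0.1222  0.045 ] rail rel notch x,y [0. 0.]
detL [ 0.7373 -0.0204  0.056 ] rail rel notch x,y [47.2 95.9]
detR [ 0.7424 -0.0552  0.056 ] rail rel notch x,y [47.2 60.8]
posttop [ 0.6516 -0.0163  0.12  ] rail rel notch x,y [-36.8 112.6]
postfoot [ 0.6498 -0.015   0.045 ] rail rel notch x,y [-38.4 114.1]
shuttle_notch {'pixel': [172.8, 338.2], 'confidence': 0.71} [ 0.7067 -0.1214  0.045 ] [2.1 0.6]
detent_mark {'pixel': [123.0, 224.9], 'confidence': 0.69} [ 0.7271 -0.0456  0.045 ] [33.5 72.5]
shuttle_grip {'pixel': [229.3, 176.3], 'confidence': 0.66} [ 0.6522 -0.0179  0.045 ] [-36.5 110.9]
detent {'pixel': [125.2, 221.4], 'confidence': 0.57} [ 0.7227 -0.0363  0.012 ] [30.5 82.3]
t 19.57 p [ 0.6639 -0.1151  0.1909] F [ 1.1  0.  -0. ] F_tool [0.2 0.  1.1] T [-0.    0.02  0.02] op 0.0859 j [-0.17  0.48  1.57 -0.    1.09  1.25]
toolx [ 1.471e-01 -9.891e-01 -5.000e-04] tooly [-1.6e-03  3.0e-04 -1.0e+00]
delta mm (tool) [-97.5  21.    1. ]
```

servo_tool(
  deltas=[
    {"dp": [-19.7, 0, 0.5], "rot": [0, 0, 0], "grip": 0.4},
    {"dp": [-19.7, 0, 0.5], "rot": [0, 0, 0], "grip": 0.4},
    {"dp": [-19.7, 0, 0], "rot": [0, 0, 0], "grip": 0.4},
    {"dp": [-19.7, 0, 0], "rot": [0, 0, 0], "grip": 0.4},
    {"dp": [-19.7, 0, 0], "rot": [0, 0, 0], "grip": 0.4},
    {"dp": [0, 4, 0], "rot": [0, 0, 0], "grip": 0.4},
    {"dp": [0, 8, 0], "rot": [0, 0, 0], "grip": 0.4},
    {"dp": [0, 8, 0], "rot": [0, 0, 0], "grip": 0.4},
    {"dp": [0, 0, 0], "rot": [0, 0, 0], "grip": 0.4},
    {"dp": [0, 0, 0], "rot": [0, 0, 0], "grip": 0.4},
  ],
)

```text
t: 20.4
ee_pos: [0.6505, -0.0185, 0.1706]
eef_rot: [-1.277, 1.102, -1.099]
contact_force: [-0.7, 1.1, -0.4]
opening: 0.0514
```

```bash
python3 - <<'E'
from h import *
s,M=st([.651,-.0175,.098])
i=r.camera_info('wrist');im=r.grab_frame('wrist')
for z in(.12,.045):
    for a in circ(.651,-.0175,z,.012,60):
        v,u=proj('wrist',a,i); im[int(round(v)),int(round(u))]=(255,0,0)
save(im,'w11')
E
```

```text
t 20.4 p [ 0.6505 -0.0185  0.1706] F [-0.7  1.1 -0.4] F_tool [-1.2  0.4 -0.6] T [ 0.01 -0.01  0.06] op 0.0514 j [-0.03  0.47  1.64 -0.    1.03  1.39]
toolx [ 1.462e-01 -9.893e-01 -2.000e-04] tooly [-2.2e-03 -1.0e-04 -1.0e+00]
delta mm (tool) [-0.9 72.6  0.8]
```

View pics/w11.png

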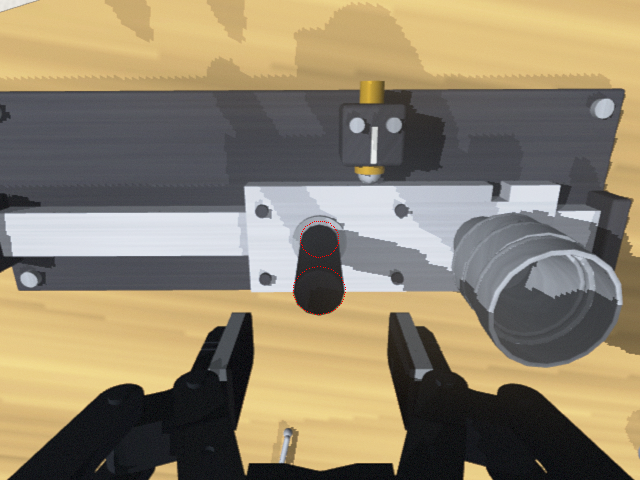

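servo_tool(
  deltas=[
    {"dp": [-0.8, 9, 0.8], "rot": [0, 0, 0], "grip": 0.4},
    {"dp": [0, 9, 0], "rot": [0, 0, 0], "grip": 0.4},
    {"dp": [0, 9, 0], "rot": [0, 0, 0], "grip": 0.4},
    {"dp": [0, 9, 0], "rot": [0, 0, 0], "grip": 0.4},
    {"dp": [0, 9, 0], "rot": [0, 0, 0], "grip": 0.4},
    {"dp": [0, 9, 0], "rot": [0, 0, 0], "grip": 0.4},
    {"dp": [0, 7, 0], "rot": [0, 0, 0], "grip": 0.4},
    {"dp": [0, 5, 0], "rot": [0, 0, 0], "grip": 0.4},
    {"dp": [0, 0.6, 0], "rot": [0, 0, 0], "grip": 0.4},
    {"dp": [0, 0, 0], "rot": [0, 0, 0], "grip": 0.4},
  ],
)

```text
t: 21.28
ee_pos: [0.6517, -0.0167, 0.1049]
eef_rot: [-1.276, 1.1, -1.099]
contact_force: [-0.3, -0.1, 0.8]
opening: 0.0512
```

servo_tool(
  deltas=[
    {"dp": [0, 0, 0], "rot": [0, 0, 0], "grip": 1},
    {"dp": [0, 0, 0], "rot": [0, 0, 0], "grip": 1},
    {"dp": [0, 0, 0], "rot": [0, 0, 0], "grip": 1},
    {"dp": [0, 0, 0], "rot": [0, 0, 0], "grip": 1},
    {"dp": [0, 0, 0], "rot": [0, 0, 0], "grip": 1},
    {"dp": [0, 0, 0], "rot": [0, 0, 0], "grip": 1},
    {"dp": [0, 0, 0], "rot": [0, 0, 0], "grip": 1},
    {"dp": [0, 0, 0], "rot": [0, 0, 0], "grip": 1},
    {"dp": [0, 0, 0], "rot": [0, 0, 0], "grip": 1},
    {"dp": [0, 0, 0], "rot": [0, 0, 0], "grip": 1},
  ],
)

```text
t: 22.12
ee_pos: [0.6522, -0.017, 0.1061]
eef_rot: [-1.275, 1.099, -1.101]
contact_force: [-1.1, -1.4, 6.6]
opening: 0.0224
```

```bash
python3 - <<'E'
from h import *
s,M=st()
save(r.grab_frame('wrist'),'w12')
a=r.grab_frame('scene')[200:320,240:400];b=r.grab_frame('side')[130:250,170:330]
save(cv2.resize(np.hstack([a,b]),None,fx=2.5,fy=2.5,interpolation=cv2.INTER_CUBIC),'s12')
E
```

```text
t 22.12 p [ 0.6522 -0.017   0.1061] F [-1.1 -1.4  6.6] F_tool [ 1.2 -6.6 -1.3] T [-0.23  0.19  0.05] op 0.0224 j [-0.03  0.55  1.68 -0.    0.91  1.4 ]
toolx [ 1.471e-01 -9.891e-01  5.000e-04] tooly [ 1.2e-03 -3.0e-04 -1.0e+00]
```

View pics/w12.png

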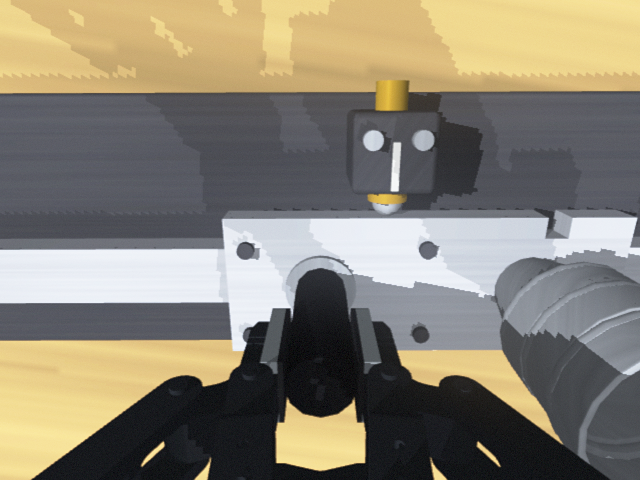

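View pics/s12.png

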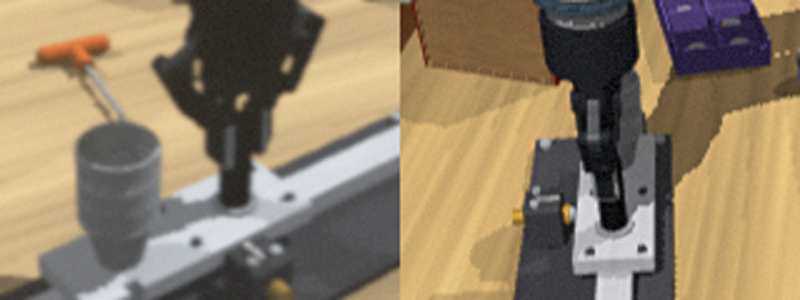

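servo_tool(
  deltas=[
    {"dp": [-2, -1.2, 0], "rot": [0, 0, 0], "grip": 1},
    {"dp": [-4, 0, 0], "rot": [0, 0, 0], "grip": 1},
    {"dp": [-5, 0, 0], "rot": [0, 0, 0], "grip": 1},
    {"dp": [-5, 0, 0], "rot": [0, 0, 0], "grip": 1},
    {"dp": [-5, 0, 0], "rot": [0, 0, 0], "grip": 1},
    {"dp": [-5, 0, 0], "rot": [0, 0, 0], "grip": 1},
    {"dp": [-5, 0, 0], "rot": [0, 0, 0], "grip": 1},
    {"dp": [-5, 0, 0], "rot": [0, 0, 0], "grip": 1},
    {"dp": [-5, 0, 0], "rot": [0, 0, 0], "grip": 1},
    {"dp": [-4, 0, 0], "rot": [0, 0, 0], "grip": 1},
  ],
)

```text
t: 23.1
ee_pos: [0.6455, 0.027, 0.1062]
eef_rot: [-1.276, 1.098, -1.101]
contact_force: [2.5, -6.7, -3.0]
opening: 0.0227
```

```bash
python3 - <<'E'
from h import *
s,M=st()
print((s['ee_pos']-np.array([.6522,-.017,.1061]))@M*1000)
save(r.grab_frame('wrist'),'w13')
E
```

```text
t 23.1 p [0.6455 0.027  0.1062] F [ 2.5 -6.7 -3. ] F_tool [7.  3.  1.5] T [-0.98 -0.44 -0.04] op 0.0227 j [ 0.04  0.54  1.69 -0.    0.91  1.46]
toolx [ 0.1472 -0.9891  0.0016] tooly [ 8.0e-04 -1.4e-03 -1.0e+00]
[-44.51818165  -0.15681134  -0.17817345]
```

View pics/w13.png

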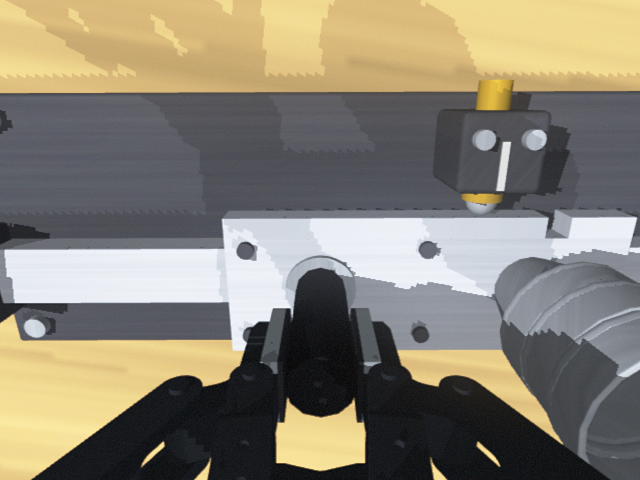

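servo_tool(
  deltas=[
    {"dp": [-4, 0, 0], "rot": [0, 0, 0], "grip": 1},
    {"dp": [-4, 0, 0], "rot": [0, 0, 0], "grip": 1},
    {"dp": [-4, 0, 0], "rot": [0, 0, 0], "grip": 1},
    {"dp": [-4, 0, 0], "rot": [0, 0, 0], "grip": 1},
    {"dp": [-3, 0, 0], "rot": [0, 0, 0], "grip": 1},
    {"dp": [-2, 0, 0], "rot": [0, 0, 0], "grip": 1},
    {"dp": [-1, 0, 0], "rot": [0, 0, 0], "grip": 1},
    {"dp": [0, 0, 0], "rot": [0, 0, 0], "grip": 1},
    {"dp": [0, 0, 0], "rot": [0, 0, 0], "grip": 1},
    {"dp": [0, 0, 0], "rot": [0, 0, 0], "grip": 1},
  ],
)

```text
t: 23.98
ee_pos: [0.6421, 0.0494, 0.1062]
eef_rot: [-1.275, 1.099, -1.1]
contact_force: [4.0, -2.9, -6.8]
opening: 0.0224
```

```bash
python3 - <<'E'
from h import *
s,M=st()
print((s['ee_pos']-np.array([.6522,-.017,.1061]))@M*1000)
im=r.grab_frame('wrist')
save(cv2.resize(im[80:320,400:640],None,fx=2.5,fy=2.5,interpolation=cv2.INTER_CUBIC),'w14')
E
```

```text
t 23.98 p [0.6421 0.0494 0.1062] F [ 4.  -2.9 -6.8] F_tool [3.4 6.8 3.5] T [-0.56 -0.67  0.02] op 0.0224 j [ 0.07  0.54  1.7  -0.    0.9   1.5 ]
toolx [ 1.471e-01 -9.891e-01  2.000e-04] tooly [ 3.e-04 -2.e-04 -1.e+00]
[-67.13018644  -0.12919321  -0.25616312]
```

View pics/w14.png

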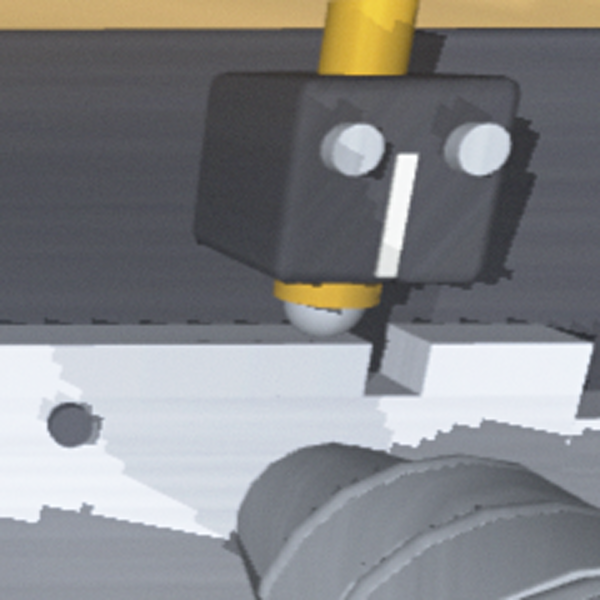

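servo_tool(
  deltas=[
    {"dp": [-1, 0.5, 0.3], "rot": [0, 0, 0], "grip": 1},
    {"dp": [-1, 0, 0], "rot": [0, 0, 0], "grip": 1},
    {"dp": [-1, 0, 0], "rot": [0, 0, 0], "grip": 1},
    {"dp": [-1, 0, 0], "rot": [0, 0, 0], "grip": 1},
    {"dp": [-0.5, 0, 0], "rot": [0, 0, 0], "grip": 1},
    {"dp": [0, 0, 0], "rot": [0, 0, 0], "grip": 1},
    {"dp": [0, 0, 0], "rot": [0, 0, 0], "grip": 1},
    {"dp": [0, 0, 0], "rot": [0, 0, 0], "grip": 1},
    {"dp": [0, 0, 0], "rot": [0, 0, 0], "grip": 1},
    {"dp": [0, 0, 0], "rot": [0, 0, 0], "grip": 1},
  ],
)

```text
t: 24.87
ee_pos: [0.6415, 0.0538, 0.1061]
eef_rot: [-1.276, 1.1, -1.1]
contact_force: [0.9, -6.1, 0.0]
opening: 0.0228
```

```bash
python3 - <<'E'
from h import *
s,M=st()
print((s['ee_pos']-np.array([.6522,-.017,.1061]))@M*1000)
E
```

```text
t 24.87 p [0.6415 0.0538 0.1061] F [ 0.9 -6.1  0. ] F_tool [ 6.2 -0.   0. ] T [-0.92 -0.13 -0.  ] op 0.0228 j [ 0.08  0.54  1.7  -0.    0.9   1.5 ]
toolx [ 1.471e-01 -9.891e-01  2.000e-04] tooly [-2.e-04 -3.e-04 -1.e+00]
[-7.16556115e+01 -4.37230994e-02 -2.10149413e-01]
```

servo_tool(
  deltas=[
    {"dp": [-0.5, 0, 0], "rot": [0, 0, 0], "grip": 1},
    {"dp": [-0.5, 0, 0], "rot": [0, 0, 0], "grip": 1},
    {"dp": [-0.5, 0, 0], "rot": [0, 0, 0], "grip": 1},
    {"dp": [0, 0, 0], "rot": [0, 0, 0], "grip": 1},
    {"dp": [0, 0, 0], "rot": [0, 0, 0], "grip": 1},
    {"dp": [0, 0, 0], "rot": [0, 0, 0], "grip": 1},
    {"dp": [0, 0, 0], "rot": [0, 0, 0], "grip": 1},
    {"dp": [0, 0, 0], "rot": [0, 0, 0], "grip": 1},
    {"dp": [0, 0, 0], "rot": [0, 0, 0], "grip": 1},
    {"dp": [0, 0, 0], "rot": [0, 0, 0], "grip": 1},
  ],
)

```text
t: 25.7
ee_pos: [0.6411, 0.0559, 0.1061]
eef_rot: [-1.275, 1.1, -1.099]
contact_force: [-2.5, 1.2, 4.5]
opening: 0.0223
```

servo_tool(
  deltas=[
    {"dp": [-0.5, 0, 0], "rot": [0, 0, 0], "grip": 1},
    {"dp": [-0.5, 0, 0], "rot": [0, 0, 0], "grip": 1},
    {"dp": [-0.5, 0, 0], "rot": [0, 0, 0], "grip": 1},
    {"dp": [0, 0, 0], "rot": [0, 0, 0], "grip": 1},
    {"dp": [0, 0, 0], "rot": [0, 0, 0], "grip": 1},
    {"dp": [0, 0, 0], "rot": [0, 0, 0], "grip": 1},
    {"dp": [0, 0, 0], "rot": [0, 0, 0], "grip": 1},
    {"dp": [0, 0, 0], "rot": [0, 0, 0], "grip": 1},
    {"dp": [0, 0, 0], "rot": [0, 0, 0], "grip": 1},
    {"dp": [0, 0, 0], "rot": [0, 0, 0], "grip": 1},
  ],
)

```text
t: 26.53
ee_pos: [0.641, 0.0569, 0.1061]
eef_rot: [-1.276, 1.1, -1.1]
contact_force: [-2.6, -1.7, 5.2]
opening: 0.0228
```

```bash
python3 - <<'E'
from h import *
s,M=st()
print((s['ee_pos']-np.array([.6522,-.017,.1061]))@M*1000)
im=r.grab_frame('wrist')
save(cv2.resize(im[80:320,400:640],None,fx=2.5,fy=2.5,interpolation=cv2.INTER_CUBIC),'w15')
E
```

```text
t 26.53 p [0.641  0.0569 0.1061] F [-2.6 -1.7  5.2] F_tool [ 1.3 -5.2 -2.9] T [-0.31  0.33 -0.04] op 0.0228 j [ 0.09  0.54  1.7  -0.    0.9   1.51]
toolx [ 1.471e-01 -9.891e-01  1.000e-04] tooly [-1.e-04 -2.e-04 -1.e+00]
[-7.47380859e+01 -2.70641207e-02 -1.73467440e-01]
```

View pics/w15.png

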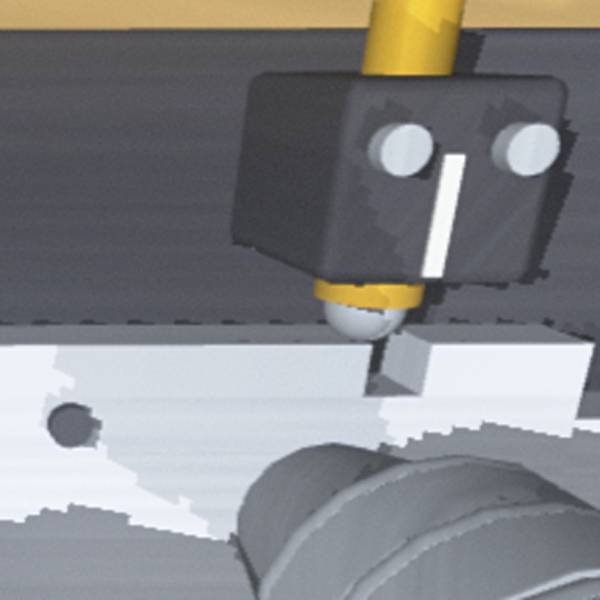

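servo_tool(
  deltas=[
    {"dp": [-0.5, -0.4, -0.2], "rot": [0, 0, 0], "grip": 1},
    {"dp": [-0.5, 0, 0], "rot": [0, 0, 0], "grip": 1},
    {"dp": [-0.5, 0, 0], "rot": [0, 0, 0], "grip": 1},
    {"dp": [0, 0, 0], "rot": [0, 0, 0], "grip": 1},
    {"dp": [0, 0, 0], "rot": [0, 0, 0], "grip": 1},
    {"dp": [0, 0, 0], "rot": [0, 0, 0], "grip": 1},
    {"dp": [0, 0, 0], "rot": [0, 0, 0], "grip": 1},
    {"dp": [0, 0, 0], "rot": [0, 0, 0], "grip": 1},
    {"dp": [0, 0, 0], "rot": [0, 0, 0], "grip": 1},
    {"dp": [0, 0, 0], "rot": [0, 0, 0], "grip": 1},
  ],
)

```text
t: 27.42
ee_pos: [0.6406, 0.0589, 0.1062]
eef_rot: [-1.275, 1.1, -1.099]
contact_force: [1.3, 6.2, -3.5]
opening: 0.0226
```

servo_tool(
  deltas=[
    {"dp": [-0.5, 0, 0], "rot": [0, 0, 0], "grip": 1},
    {"dp": [-0.5, 0, 0], "rot": [0, 0, 0], "grip": 1},
    {"dp": [0, 0, 0], "rot": [0, 0, 0], "grip": 1},
    {"dp": [0, 0, 0], "rot": [0, 0, 0], "grip": 1},
    {"dp": [0, 0, 0], "rot": [0, 0, 0], "grip": 1},
    {"dp": [0, 0, 0], "rot": [0, 0, 0], "grip": 1},
    {"dp": [0, 0, 0], "rot": [0, 0, 0], "grip": 1},
    {"dp": [0, 0, 0], "rot": [0, 0, 0], "grip": 1},
    {"dp": [0, 0, 0], "rot": [0, 0, 0], "grip": 1},
    {"dp": [0, 0, 0], "rot": [0, 0, 0], "grip": 1},
  ],
)

```text
t: 28.25
ee_pos: [0.6405, 0.0595, 0.1062]
eef_rot: [-1.275, 1.1, -1.1]
contact_force: [2.4, 2.5, -8.1]
opening: 0.0225
```

```bash
python3 - <<'E'
from h import *
s,M=st()
print((s['ee_pos']-np.array([.6522,-.017,.1061]))@M*1000)
im=r.grab_frame('wrist')
save(cv2.resize(im[80:320,400:640],None,fx=2.5,fy=2.5,interpolation=cv2.INTER_CUBIC),'w16')
E
```

```text
t 28.25 p [0.6405 0.0595 0.1062] F [ 2.4  2.5 -8.1] F_tool [-2.1  8.1  2.7] T [ 0.39 -0.54 -0.02] op 0.0225 j [0.09 0.54 1.7  0.   0.9  1.51]
toolx [ 0.1471 -0.9891 -0.    ] tooly [-0.  0. -1.]
[-77.34005958  -0.11013379  -0.29166572]
```

View pics/w16.png

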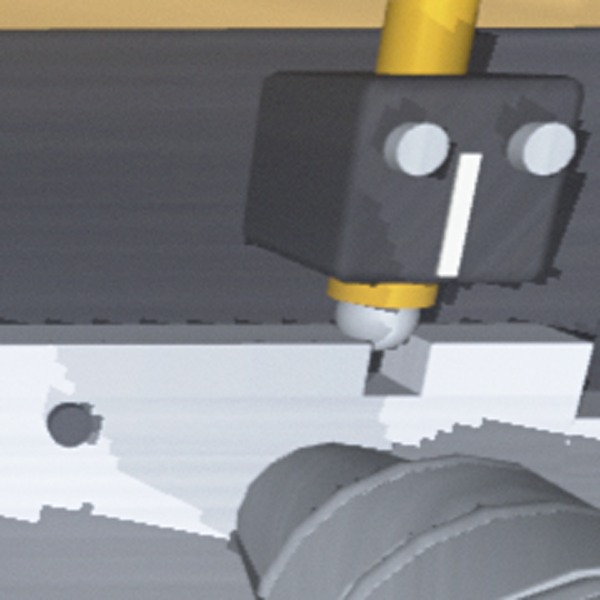

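servo_tool(
  deltas=[
    {"dp": [-0.5, 0.25, 0.1], "rot": [0, 0, 0], "grip": 1},
    {"dp": [-0.5, 0, 0], "rot": [0, 0, 0], "grip": 1},
    {"dp": [0, 0, 0], "rot": [0, 0, 0], "grip": 1},
    {"dp": [0, 0, 0], "rot": [0, 0, 0], "grip": 1},
    {"dp": [0, 0, 0], "rot": [0, 0, 0], "grip": 1},
    {"dp": [0, 0, 0], "rot": [0, 0, 0], "grip": 1},
    {"dp": [0, 0, 0], "rot": [0, 0, 0], "grip": 1},
    {"dp": [0, 0, 0], "rot": [0, 0, 0], "grip": 1},
    {"dp": [0, 0, 0], "rot": [0, 0, 0], "grip": 1},
    {"dp": [0, 0, 0], "rot": [0, 0, 0], "grip": 1},
  ],
)

```text
t: 29.13
ee_pos: [0.6404, 0.0604, 0.1062]
eef_rot: [-1.276, 1.1, -1.1]
contact_force: [1.1, -0.5, -4.3]
opening: 0.0225
```

```bash
python3 - <<'E'
from h import *
s,M=st()
print((s['ee_pos']-np.array([.6522,-.017,.1061]))@M*1000)
im=r.grab_frame('wrist')
save(cv2.resize(im[80:320,400:640],None,fx=2.5,fy=2.5,interpolation=cv2.INTER_CUBIC),'w17')
E
```

```text
t 29.13 p [0.6404 0.0604 0.1062] F [ 1.1 -0.5 -4.3] F_tool [0.7 4.3 1.1] T [-0.16 -0.22  0.02] op 0.0225 j [ 0.09  0.54  1.7  -0.    0.9   1.51]
toolx [ 1.471e-01 -9.891e-01  1.000e-04] tooly [-1.e-04 -1.e-04 -1.e+00]
[-78.29166629  -0.10752999  -0.25797639]
```

View pics/w17.png

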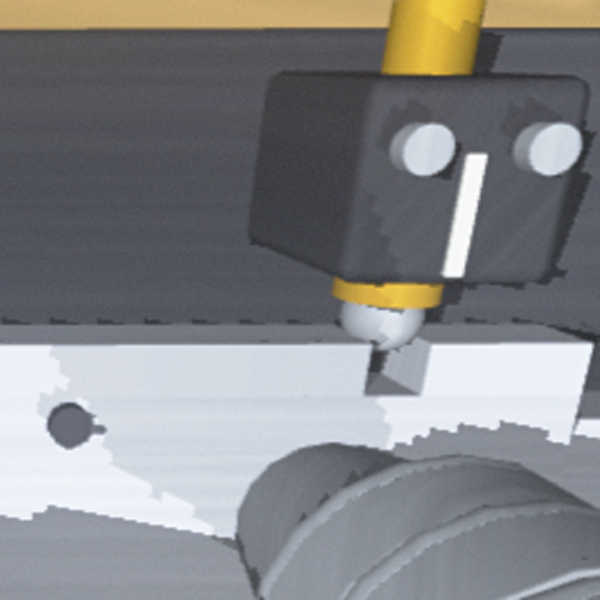

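servo_tool(
  deltas=[
    {"dp": [-0.4, 0.1, 0], "rot": [0, 0, 0], "grip": 1},
    {"dp": [-0.3, 0, 0], "rot": [0, 0, 0], "grip": 1},
    {"dp": [0, 0, 0], "rot": [0, 0, 0], "grip": 1},
    {"dp": [0, 0, 0], "rot": [0, 0, 0], "grip": 1},
    {"dp": [0, 0, 0], "rot": [0, 0, 0], "grip": 1},
    {"dp": [0, 0, 0], "rot": [0, 0, 0], "grip": 1},
    {"dp": [0, 0, 0], "rot": [0, 0, 0], "grip": 1},
    {"dp": [0, 0, 0], "rot": [0, 0, 0], "grip": 1},
    {"dp": [0, 0, 0], "rot": [0, 0, 0], "grip": 1},
    {"dp": [0, 0, 0], "rot": [0, 0, 0], "grip": 1},
  ],
)

```text
t: 30.02
ee_pos: [0.6404, 0.0611, 0.1061]
eef_rot: [-1.275, 1.1, -1.1]
contact_force: [-1.3, -1.8, 0.4]
opening: 0.0228
```

servo_tool(
  deltas=[
    {"dp": [-0.3, 0, 0], "rot": [0, 0, 0], "grip": 1},
    {"dp": [-0.2, 0, 0], "rot": [0, 0, 0], "grip": 1},
    {"dp": [0, 0, 0], "rot": [0, 0, 0], "grip": 1},
    {"dp": [0, 0, 0], "rot": [0, 0, 0], "grip": 1},
    {"dp": [0, 0, 0], "rot": [0, 0, 0], "grip": 1},
    {"dp": [0, 0, 0], "rot": [0, 0, 0], "grip": 1},
    {"dp": [0, 0, 0], "rot": [0, 0, 0], "grip": 1},
    {"dp": [0, 0, 0], "rot": [0, 0, 0], "grip": 1},
    {"dp": [0, 0, 0], "rot": [0, 0, 0], "grip": 1},
    {"dp": [0, 0, 0], "rot": [0, 0, 0], "grip": 1},
  ],
)

```text
t: 30.85
ee_pos: [0.6403, 0.0616, 0.1061]
eef_rot: [-1.275, 1.1, -1.1]
contact_force: [-1.5, -4.1, 2.8]
opening: 0.0227
```

```bash
python3 - <<'E'
from h import *
s,M=st()
print((s['ee_pos']-np.array([.6522,-.017,.1061]))@M*1000)
im=r.grab_frame('wrist')
save(cv2.resize(im[80:320,400:640],None,fx=2.5,fy=2.5,interpolation=cv2.INTER_CUBIC),'w18')
E
```

```text
t 30.85 p [0.6403 0.0616 0.1061] F [-1.5 -4.1  2.8] F_tool [ 3.8 -2.8 -2.1] T [-0.8   0.3   0.04] op 0.0227 j [ 0.09  0.54  1.7  -0.    0.9   1.52]
toolx [ 1.471e-01 -9.891e-01  1.000e-04] tooly [ 0.e+00 -1.e-04 -1.e+00]
[-7.94699256e+01 -4.97915701e-02 -2.07471013e-01]
```

View pics/w18.png

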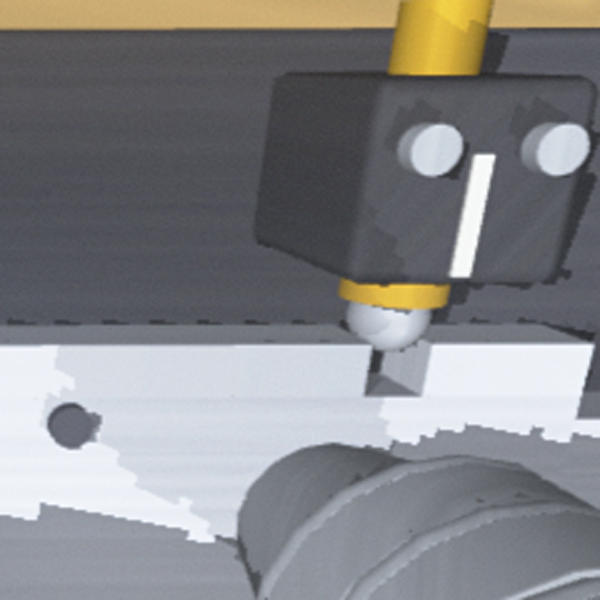

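servo_tool(
  deltas=[
    {"dp": [0.3, -0.1, 0], "rot": [0, 0, 0], "grip": 1},
    {"dp": [0.2, 0, 0], "rot": [0, 0, 0], "grip": 1},
    {"dp": [0, 0, 0], "rot": [0, 0, 0], "grip": 1},
    {"dp": [0, 0, 0], "rot": [0, 0, 0], "grip": 1},
    {"dp": [0, 0, 0], "rot": [0, 0, 0], "grip": 1},
    {"dp": [0, 0, 0], "rot": [0, 0, 0], "grip": 1},
    {"dp": [0, 0, 0], "rot": [0, 0, 0], "grip": 1},
    {"dp": [0, 0, 0], "rot": [0, 0, 0], "grip": 1},
    {"dp": [0, 0, 0], "rot": [0, 0, 0], "grip": 1},
    {"dp": [0, 0, 0], "rot": [0, 0, 0], "grip": 1},
  ],
)

```text
t: 31.73
ee_pos: [0.6404, 0.0612, 0.1061]
eef_rot: [-1.275, 1.1, -1.1]
contact_force: [-2.4, 0.5, 3.0]
opening: 0.0226
```

```bash
python3 - <<'E'
from h import *
s,M=st()
print((s['ee_pos']-np.array([.6522,-.017,.1061]))@M*1000)
E
```

```text
t 31.73 p [0.6404 0.0612 0.1061] F [-2.4  0.5  3. ] F_tool [-0.9 -3.  -2.2] T [-0.01  0.39 -0.05] op 0.0226 j [0.09 0.54 1.7  0.   0.9  1.52]
toolx [ 1.470e-01 -9.891e-01 -2.000e-04] tooly [-0.e+00  2.e-04 -1.e+00]
[-7.91330730e+01 -2.65177861e-02 -2.05237527e-01]
```

servo_tool(
  deltas=[
    {"dp": [0.3, 0, 0], "rot": [0, 0, 0], "grip": 1},
    {"dp": [0.1, 0, 0], "rot": [0, 0, 0], "grip": 1},
    {"dp": [0, 0, 0], "rot": [0, 0, 0], "grip": 1},
    {"dp": [0, 0, 0], "rot": [0, 0, 0], "grip": 1},
    {"dp": [0, 0, 0], "rot": [0, 0, 0], "grip": 1},
    {"dp": [0, 0, 0], "rot": [0, 0, 0], "grip": 1},
    {"dp": [0, 0, 0], "rot": [0, 0, 0], "grip": 1},
    {"dp": [0, 0, 0], "rot": [0, 0, 0], "grip": 1},
    {"dp": [0, 0, 0], "rot": [0, 0, 0], "grip": 1},
    {"dp": [0, 0, 0], "rot": [0, 0, 0], "grip": 1},
  ],
)

```text
t: 32.57
ee_pos: [0.6404, 0.0608, 0.1061]
eef_rot: [-1.275, 1.1, -1.1]
contact_force: [-2.1, 2.1, 3.7]
opening: 0.0226
```

```bash
python3 - <<'E'
from h import *
s,M=st()
print((s['ee_pos']-np.array([.6522,-.017,.1061]))@M*1000)
E
```

```text
t 32.57 p [0.6404 0.0608 0.1061] F [-2.1  2.1  3.7] F_tool [-2.4 -3.7 -1.8] T [ 0.32  0.39 -0.01] op 0.0226 j [0.09 0.54 1.7  0.   0.9  1.52]
toolx [ 1.470e-01 -9.891e-01 -1.000e-04] tooly [-1.e-04  1.e-04 -1.e+00]
[-7.86717883e+01  1.62764630e-02 -2.31178568e-01]
```

servo_tool(
  deltas=[
    {"dp": [-0.3, -0.1, 0], "rot": [0, 0, 0], "grip": 1},
    {"dp": [0, 0, 0], "rot": [0, 0, 0], "grip": 1},
    {"dp": [0, 0, 0], "rot": [0, 0, 0], "grip": 1},
    {"dp": [0, 0, 0], "rot": [0, 0, 0], "grip": 1},
    {"dp": [0, 0, 0], "rot": [0, 0, 0], "grip": 1},
    {"dp": [0, 0, 0], "rot": [0, 0, 0], "grip": 1},
    {"dp": [0, 0, 0], "rot": [0, 0, 0], "grip": 1},
    {"dp": [0, 0, 0], "rot": [0, 0, 0], "grip": 1},
    {"dp": [0, 0, 0], "rot": [0, 0, 0], "grip": 1},
    {"dp": [0, 0, 0], "rot": [0, 0, 0], "grip": 1},
  ],
)

```text
t: 33.4
ee_pos: [0.6404, 0.0609, 0.1061]
eef_rot: [-1.276, 1.1, -1.1]
contact_force: [-1.6, -2.2, -0.2]
opening: 0.0229
```

```bash
python3 - <<'E'
from h import *
s,M=st()
print((s['ee_pos']-np.array([.6522,-.017,.1061]))@M*1000)
i=r.camera_info('wrist')
im=r.grab_frame('wrist');save(im,'w19')
yv=np.array([-.1472,.9891])
w={t:[(o['confidence'],o['pixel']) for o in r.place_of('wrist',t)[:2]] for t in('shuttle_notch','detent_mark','detent')};print(w)
A=r.grab_frame('scene');B=r.grab_frame('side')
a=A[200:320,240:400];b=B[130:250,170:330]
save(cv2.resize(np.hstack([a,b]),None,fx=2.5,fy=2.5,interpolation=cv2.INTER_CUBIC),'s19');save(B,'side19');save(A,'scene19')
E
```

```text
t 33.4 p [0.6404 0.0609 0.1061] F [-1.6 -2.2 -0.2] F_tool [ 2.   0.2 -1.9] T [-0.34  0.21  0.02] op 0.0229 j [ 0.09  0.54  1.7  -0.    0.9   1.52]
toolx [ 1.470e-01 -9.891e-01  1.000e-04] tooly [-1.e-04 -1.e-04 -1.e+00]
[-7.88205111e+01 -5.14914068e-02 -2.40737178e-01]
{'shuttle_notch': [(0.58, [213.4, 558.3])], 'detent_mark': [(0.82, [216.8, 562.0])], 'detent': [(0.7, [141.9, 536.0]), (0.28, [214.3, 560.6])]}
```

View pics/w19.png

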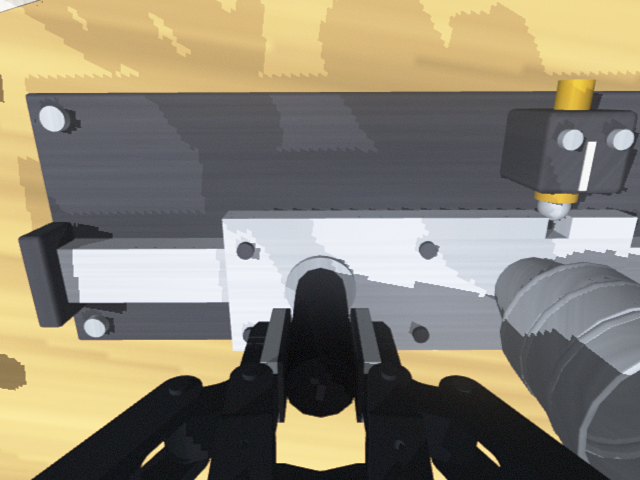

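View pics/scene19.png

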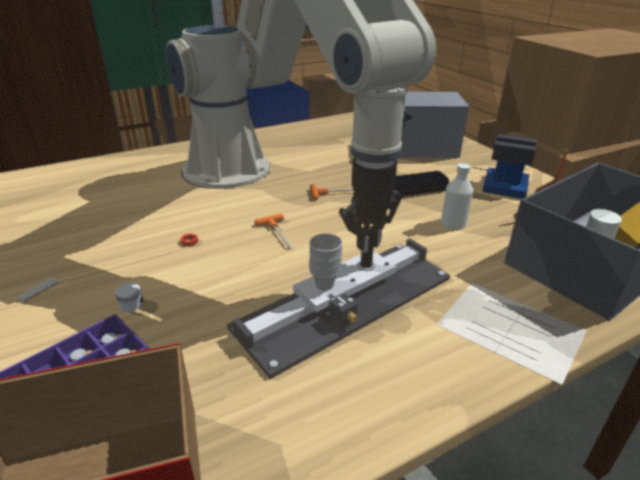

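View pics/s19.png

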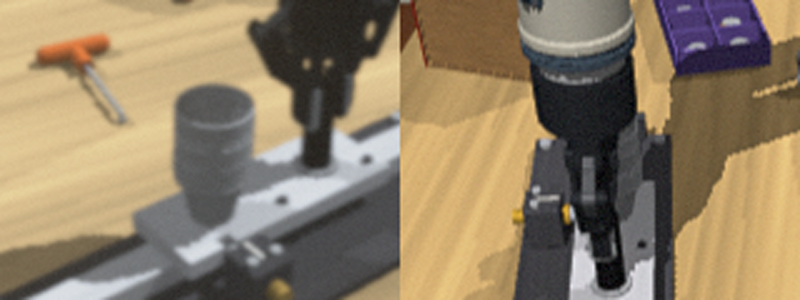

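```bash
python3 - <<'E'
from h import *
st(); print(r.sign_off())
E
```

```text
t 33.7 p [0.6404 0.061  0.1062] F [-1.5 -1.2 -0.3] F_tool [ 0.9  0.3 -1.6] T [-0.39  0.11  0.  ] op 0.0226 j [ 0.09  0.54  1.7  -0.    0.9   1.52]
toolx [ 0.1471 -0.9891  0.    ] tooly [-1.e-04 -1.e-04 -1.e+00]
the job is handed in; nothing more can be done
None
```

I nested both loose cups into the shuttle cup and let go of them. I then slid the shuttle about 79 mm by its post into the notch, and handed the job in at 33.7 s still gripping the post.

- **Cups:** Each cup met a firm stop of about 9 N at the gripper height expected for fully home, to within a millimetre. In the last pictures the stack looks upright.
- **Notch:** The push force went from about +6 N to −6 N as the ball pulled the shuttle in, then back up to +3.8 N just past the middle, so I backed off slightly. Stepping forwards and backwards put the centre at about 78.9 mm of travel, and I stopped at about 78.8 mm. The last push reading along the rail was 0.9 N.
- **Disagreement:** In the last wrist picture the ball sits down in the notch. The networks' points for notch and mark differed by about 4 pixels (1.7 mm), in the direction of slight overshoot. I trusted the force readings. My earlier picture measurements put the needed travel at 78.5 to 81 mm, which would mean a slight undershoot, if anything.
- **Not checked:** I did not open the grip to let the ball centre the shuttle by itself. The driver, piston, bottle and case were not touched on purpose and look unmoved in the last scene picture, but I did not measure them.

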